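Make room in a tight bottle row and slide one in

TASK

The lone amber bottle standing on the worktop belongs in the middle of the bottle row in the metal rack. First nudge the two pairs of bottles apart, each right up to its end of the rack, then slide the lone bottle in from the open front, fully home against the back rail, so that it stands in line with two bottles on either side. It is glass and the last bit is a squeeze against a sprung end plate: push gently, keep every bottle upright, and leave the tip box, notebook and marker alone.

Things in the scene. Friction and masses are not known exactly. Their poses are not given: they have to be found in the camera images.
- bottle_rack: Floor of the metal rack, fixed to the worktop, open in front and above. Origin: underside, below the row's line; x to the back rail, y along the row to the fixed end, z up. 6 mm thick, x -71 to +34 mm, 276 mm long in y; the floor before the row is a clear apron.
- rack_frame: The rack's uprights (back rail and both ends), fixed to its floor; same frame as the floor. Back rail: front face at x = +22 mm, 8 mm thick, top 32 mm above the worktop. Space between the ends at rest 207 mm; five bottles need about 5 to 6 mm more. Pressing glass harder than about 14 N against rail, ends or other bottles counts as rough.
- fixed_end (a point): Middle of the inner face of the rack's rigid end wall, in the rack's frame at x = 3, y = +103.5, z = 33 mm; wall 10 mm thick, top 61 mm above the worktop. This end never yields.
- plate_face (a point): Middle of the inner face of the sprung end plate; at rest at x = 3, y = -103.5, z = 32 mm in the rack's frame; top 57 mm above the worktop. It gives up to 17 mm towards -y (0.75 N to start, then 0.15 N per mm) and returns when let go. As only this end yields, the lone bottle ends 2 to 3 mm to the plate's side of the rack's middle.
- row_1_mid (a point): Amber glass bottle with a screw cap, upright in the rack, first from the fixed end, or second (it may have swapped with row_2); 43 mm diameter body up to 55 mm height, 96 mm tall with cap, about 0.2 kg. Point: on its axis, 47 mm above its underside; z up.
- row_2_mid (a point): Amber glass bottle with a screw cap, upright in the rack, second from the fixed end, or first; 42 mm diameter body up to 55 mm height, 93 mm tall with cap, about 0.2 kg. Point: on its axis, 47 mm above its underside; z up.
- row_3_mid (a point): Amber glass bottle with a screw cap, upright in the rack, second from the sprung plate, or first (it may have swapped with row_4); 42 mm diameter body up to 55 mm height, 93 mm tall with cap, about 0.2 kg. Point: on its axis, 47 mm above its underside; z up.
- row_4_mid (a point): Amber glass bottle with a screw cap, upright in the rack, first from the sprung plate, or second; 43 mm diameter body up to 55 mm height, 96 mm tall with cap, about 0.2 kg. Point: on its axis, 47 mm above its underside; z up.
- spare_mid (a point): Amber glass bottle with a screw cap, the lone bottle, upright on the worktop in front of the rack at its left; 43 mm diameter body up to 55 mm height, 96 mm tall with cap, about 0.2 kg. Point: on its axis, 47 mm above its underside; z up.
- tip_box_1: Box for pipette tips, 90 x 66 x 76 mm, to the right of the rack; bystander. Origin: centre of its underside.
- notebook_1: Hardback notebook, 108 x 154 x 17 mm, lying flat far right; bystander. Origin: centre of its underside.
- marker_1: Marker pen, 134 mm long, 16 mm thick, lying near the front edge, its length roughly along y; bystander. Origin: centre of its underside.
Things that resemble listed ones, but are neither listed nor needed, are in the scene too. Leave any red or yellow look-alike of the part that bears row_1_mid alone.

How it is judged:
By the outcome, as a careful person would: the job done as asked, in the order asked, and still so for the second after the job is handed in, with the robot touching nothing.
It also fails if it takes over 72 s, if anything falls off the work surface, if the arm or the gripper's body presses on something with over 40 N, if the wrist force passes 120 N, or if a joint passes its speed limit or range.

ROBOT

A 6-joint arm with a two-finger parallel gripper is mounted at the origin on a cart in front of the work surface, level with it; the furniture and walls round the work are solid. World frame = base frame: x ahead of the robot, y to its left, z up, the work surface at z = 0. Lengths are in m, angles in rad, forces in N, time in s.
With the tool pointing down it reaches from about 0.35 to 0.85 m from the base axis. Payload 8.1 kg.
Tool frame: the origin (TCP) lies at the very end of the fingers, on their centre line; the grasp point (between the pads) lies 19 mm behind it (robot.pinch_z is the distance from the TCP to the grasp point, in m); x points along the fingers, z is the direction in which the jaws open and shut, and the axes are right-handed (so a half turn about x gives the same grasp; the last joint's range is limited). The gripper opens to 93 mm and grips with 3 to 60 N. Pads are 15 mm wide; open, the fingers measure 128 mm over their backs; the gripper's body (75 mm by 188 mm) begins 65 mm behind the grasp point.
Start: joints at [1.076, 0.13, 1.488, -0, 1.523, -0.085], TCP at [0.239, 0.55, 0.219] pointing down, gripper open.
Joint ranges: [-2.96, 2.96], [-0.89, 2.26], [0.02, 2.5], [-1.34, 4.48], [0, 2.73], [-2.66, 2.66]. Speed limits (rad/s): [2.39, 2.39, 2.79, 3.14, 3.14, 3.14].

INTERFACE

Orientations are given as a rotation vector (axis times angle).
In Python, from plant import robot, optics, ticket gives the robot as it stands.
- The arm moves only by the tool jog_arm, never from a script. Its argument "targets" is a list of rows, each a list of 7 numbers: the shift along the tool's x, y, z in cm, then the turn, a rotation vector about the tool's x, y, z in degrees, then the closure, from 0 (fully open) to 1 (shut). In form: [[dx, dy, dz, ax, ay, az, grip], ...]. A call has 1 to 5 rows; each row is the pose to reach, as a shift and turn from the pose measured when the call began, along the tool's axes at that moment; what a row does not reach only later rows make up. A row lasts 1/8 s, in which the tool goes at most 62.5 mm and 10.7 degrees, less where a joint would pass 70% of its speed; a pose out of reach is approached as far as the arm can. A call with a gripper value outside its range is refused whole. The fingers move at their own pace and stop on an object; "squeeze" is the grip in N (left out, the last holds). Time passes only in rows, so rows that repeat a pose let the fingers close. It gives the time, the measured TCP pose, the force and the opening at its end, in the units of the state.
- robot.read_state(): the state, without advancing time (a new reading comes with each control period).
- optics.read_camera(name): name is "scene" or "top" or "wrist"; returns a dict with "frame" (400x640x3 uint8, red, green, blue), "vertical_fov" (degrees; the focal length in pixels is half the picture's height over the tangent of half this angle, whatever the lens; pixels are square), "cx", "cy" (the principal point, pixels), "k1" (the pictures are not rectified: a ray, as slopes to the right and down, at radius r is drawn at 1 + k1 r^2 times it, then the intrinsics apply), "R" (3x3) and "t" (3): a world point X has camera coordinates R X + t. Camera axes: x right, y down, z forward; pixel columns grow to the right and rows downward; lengths in m; the calibration is good to about 2 mm. A picture is of the moment at which its call begins. There is no depth.
- ticket.close_job(): hands the job in, once; it reports no verdict.
The state is a dict: "t": time; "q": joint angles; "dq": joint speeds; "joint_torque": joint torques, N m; "tool_pos": TCP position; "orientation": TCP orientation; "force": force on the tool from outside, world axes, zero at the start; "wrist_torque": the same for the moment, N m; "opening": finger opening in m.
Only numpy, scipy, OpenCV 4.12 (cv2) and the standard library are available. Lean on these libraries where they do the work, as an engineer would, in place of code of your own. Each camera call takes 0.05 s, during which the arm holds its last target.

## Working session

There is one attempt and no reset: what is moved stays moved. The work goes in short steps, Python scripts to look and compute and a tool call to move; the robot and the scene stay as the last step left them, time stands still between calls to the robot, and variables do not carry over. Pictures are saved under pics/ and viewed, and the job is handed in when it is done.

Besides the shell and the picture viewer there is one more tool, called after "Call:" by a JSON object that holds its "op" and its "data", one argument or row to a line. jog_arm: Moves the arm, as the interface text tells. Its arguments: {"type":"object","properties":{"targets":{"type":"array"},"squeeze":{"type":"number"}},"required":["targets"]}

```bash
ls; mkdir -p pics; python3 - <<'E'
from plant import robot, optics, ticket
import cv2,pickle
print(robot.read_state(), robot.pinch_z)
for n in ["scene","top","wrist"]:
    d=optics.read_camera(n); cv2.imwrite(f"pics/{n}0.png",d["frame"][:,:,::-1]); pickle.dump(d,open(f"{n}0.pkl","wb"))
    print(n,d["vertical_fov"],d["cx"],d["cy"],d["k1"],d["R"],d["t"])
E
```

```text
pics
{'t': 0.0, 'q': array([ 1.07564846e+00,  1.31180547e-01,  1.48928373e+00,  1.04077447e-05,
        1.52298350e+00, -8.53962560e-02]), 'dq': array([ 0.00186427, -0.00063532,  0.00016399, -0.00098628,  0.00142956,
       -0.00194231]), 'joint_torque': array([ 9.06308615e-04, -5.59820294e+01, -4.91768968e+01,  7.67512573e-02,
        3.55088746e-02, -8.28661564e-05]), 'tool_pos': array([0.2387309 , 0.54983984, 0.21757342]), 'orientation': array([-0.90323002,  1.37730653,  0.90179462]), 'force': array([-0.05387806, -0.21541817,  0.18117621]), 'wrist_torque': array([ 0.04624517,  0.01584619, -0.02698196]), 'opening': 0.09319018949425588} 0.0188
scene 53.890366686221284 316.5534716891985 201.8190673012922 0.011976496469366486 [[ 0.48203354 -0.87610975 -0.00868194]
 [-0.46767956 -0.24891157 -0.84812667]
 [ 0.74089101  0.41288587 -0.52972235]] [-0.27743652  0.29154676  0.77687151]
top 57.64966836342616 318.61457371267636 198.133465745464 -0.04150533065934028 [[-0.01925783 -0.99980359 -0.00468227]
 [-0.98900818  0.01973616 -0.14653771]
 [ 0.14660134  0.0018088  -0.989194  ]] [-0.04160514  0.52745059  0.99732241]
wrist 59.1333942388717 315.8703320305883 196.24110857079052 -0.04072299163029938 [[ 0.39836916  0.91722433 -0.00123807]
 [ 0.89079979 -0.38657008  0.23882904]
 [ 0.21858121 -0.096245   -0.97106084]] [-0.59826502 -0.02777814  0.38932126]
```

View pics/scene0.png

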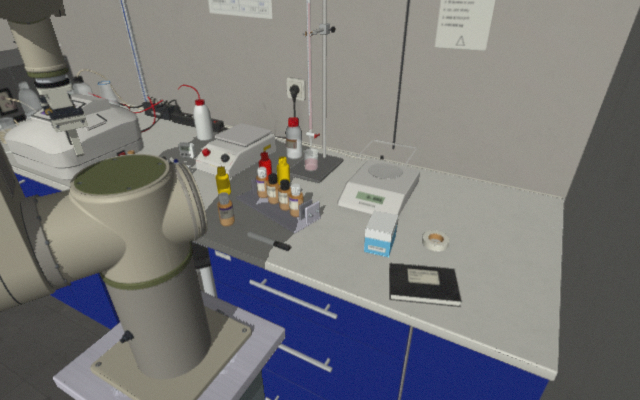

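View pics/top0.png

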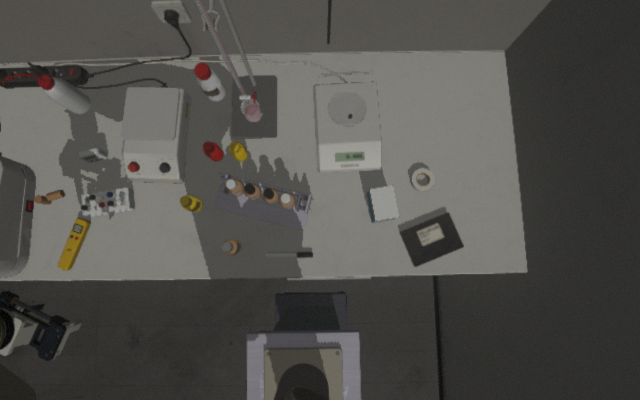

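View pics/wrist0.png

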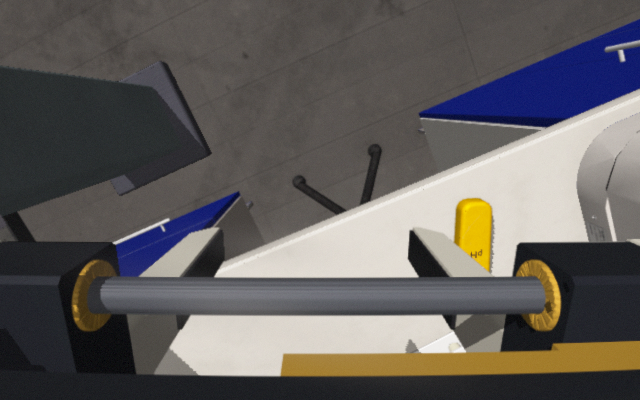

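The top view shows the rack at about (220–312, 175–225), with four bottles at (234,186), (252,190), (270,195) and (288,200). 

Things that could be taken for the lone bottle, by top-view pixel:
- Amber bottle at (231,247)
- Yellow bottle at (191,204)
- Yellow bottle at (239,151)
- Red bottle at (213,151)
- The four row bottles

By the description I choose the amber one at (231,247), and I'll check it in a close crop.

```bash
python3 - <<'E'
import cv2
a=cv2.imread("pics/top0.png")[135:265,170:330]; cv2.imwrite("pics/topc.png",cv2.resize(a,None,fx=5,fy=4.6,interpolation=cv2.INTER_CUBIC) if 0 else cv2.resize(a,(738,600),interpolation=cv2.INTER_CUBIC))
a=cv2.imread("pics/scene0.png")[145:255,200:340]; cv2.imwrite("pics/scenec.png",cv2.resize(a,(763,600),interpolation=cv2.INTER_CUBIC))
E
```

```text
(no output)
```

View pics/topc.png

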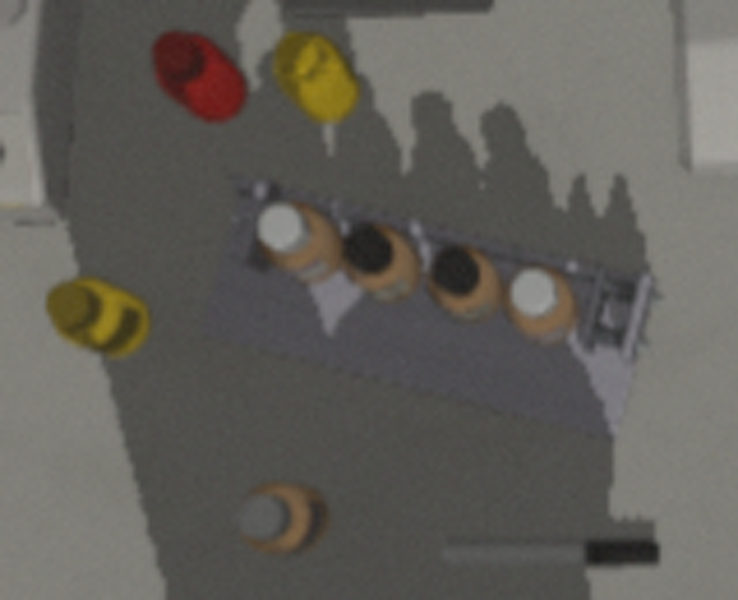

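View pics/scenec.png

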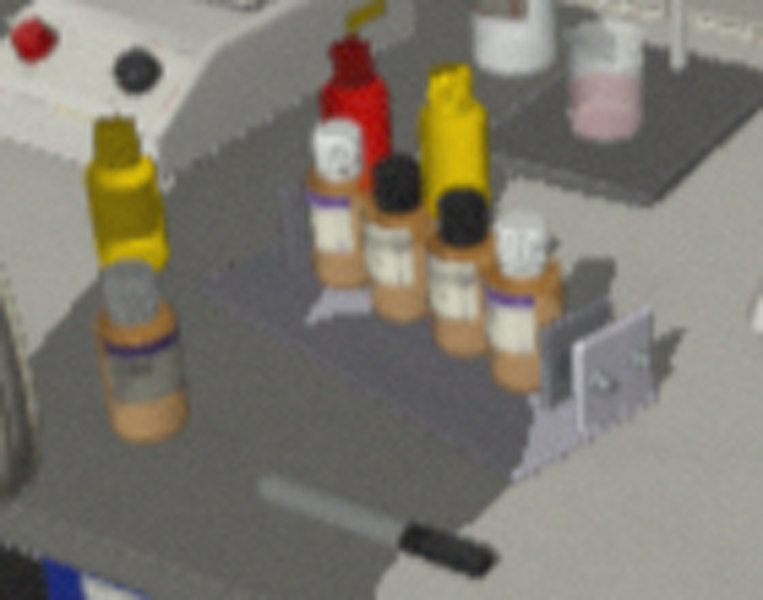

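The crop confirms the choice: the lone amber bottle with a white cap is at topc (283,517). The row caps run white, black, black, white. Next I'll measure the rack and bottles using both cameras.

```bash
cat > h.py <<'E'
import numpy as np, cv2, pickle
from scipy.spatial.transform import Rotation as Ro
from scipy.optimize import least_squares
def K(d):
    f=d["frame"].shape[0]/2/np.tan(np.radians(d["vertical_fov"]/2)); return np.array([[f,0,d["cx"]],[0,f,d["cy"]],[0,0,1]])
def proj(d,X):
    X=np.atleast_2d(X).astype(float)
    return cv2.projectPoints(X,cv2.Rodrigues(d["R"])[0],np.array(d["t"]),K(d),np.array([d["k1"],0,0,0,0.]))[0][:,0]
def ray(d,uv,z):
    p=cv2.undistortPoints(np.array(uv,float).reshape(-1,1,2),K(d),np.array([d["k1"],0,0,0,0.]))[:,0]
    D=np.c_[p,np.ones(len(p))]@d["R"]; C=-d["R"].T@d["t"]
    return C+D*((z-C[2])/D[:,2])[:,None]
E
python3 - <<'E'
from h import *
np.set_printoptions(precision=4,suppress=True)
t=pickle.load(open("top0.pkl","rb")); s=pickle.load(open("scene0.pkl","rb"))
T=lambda L:[((x+.5)*160/738-.5+170,(y+.5)*130/600-.5+135) for x,y in L]
S=lambda L:[((x+.5)*140/763-.5+200,(y+.5)*110/600-.5+145) for x,y in L]
print("top C",-t["R"].T@t["t"], "scene C",-s["R"].T@s["t"])
fl=ray(t,T([(200,330),(612,435)]),.006); print("front corners top",fl, np.linalg.norm(fl[0]-fl[1]))
print("scene", ray(s,S([(205,285),(518,478)]),.006))
d=fl[0]-fl[1]; print("yaw",np.degrees(np.arctan2(-d[0],d[1])))
print("caps",ray(t,T([(282,227),(535,292)]),.102)); print(ray(t,T([(369,247),(455,271)]),.099)); print("spare",ray(t,T([(264,517)]),.096))
print("caps scene white",ray(s,S([(337,133),(521,227)]),.102)); print(ray(s,S([(397,168),(463,202)]),.099)); print("spare",ray(s,S([(128,273)]),.096))
print("red,yel base", ray(t,T([(220,100),(333,100)]),.0), "yel2",ray(t,T([(122,330)]),.0),"marker",ray(t,T([(443,552),(657,552)]),.016))
print("red/yel top scene",ray(s,S([(351,48),(448,75)]),.12))
E
```

```text
top C [ 0.3746 -0.0538  1.0636] scene C [-0.3055 -0.4913  0.6564]
front corners top [[ 0.5138  0.2599  0.006 ]
 [ 0.4421 -0.0027  0.006 ]] 0.2721835739035609
scene [[ 0.5114  0.2539  0.006 ]
 [ 0.4358 -0.0074  0.006 ]]
yaw -15.294343808133116
caps [[0.561  0.1844 0.102 ]
 [0.5196 0.0363 0.102 ]]
[[0.5486 0.1338 0.099 ]
 [0.5334 0.0833 0.099 ]]
spare [[0.393  0.1937 0.096 ]]
caps scene white [[0.5573 0.1826 0.102 ]
 [0.5148 0.0349 0.102 ]]
[[0.5431 0.1323 0.099 ]
 [0.5277 0.0793 0.099 ]]
spare [[0.3892 0.193  0.096 ]]
red,yel base [[0.6664 0.2522 0.    ]
 [0.6647 0.1776 0.    ]] yel2 [[0.5156 0.3123 0.    ]] marker [[ 0.371   0.1025  0.016 ]
 [ 0.3686 -0.0301  0.016 ]]
red/yel top scene [[0.6227 0.2175 0.12  ]
 [0.6187 0.1468 0.12  ]]
```

```bash
cat >> h.py <<'E'
def tgt_R(yaw,flip=1):
    xr=np.array([np.cos(yaw),np.sin(yaw),0])*flip; x=np.array([0,0,-1.]); return np.c_[x,np.cross(xr,x),xr]
def rel(st,p,R):
    R0=Ro.from_rotvec(st["orientation"]).as_matrix()
    return np.round(np.r_[R0.T@(np.array(p)-st["tool_pos"])*100, np.degrees(Ro.from_matrix(R0.T@R).as_rotvec())],2)
E
python3 - <<'E'
from h import *
from plant import robot
np.set_printoptions(precision=4,suppress=True)
st=robot.read_state(); R0=Ro.from_rotvec(st["orientation"]).as_matrix(); print(R0)
w=pickle.load(open("wrist0.pkl","rb")); C=-w["R"].T@w["t"]; print("cam in tool",R0.T@(C-st["tool_pos"]), "axis",R0.T@w["R"][2])
y=np.radians(-15.5)
for f in (1,-1): print(f,rel(st,[.50,.12,.26],tgt_R(y,f)))
print(np.degrees(np.arctan2(.12,.5)))
E
```

```text
[[-0.0007 -0.9172  0.3984]
 [-0.0013  0.3984  0.9172]
 [-1.      0.0001 -0.0015]]
cam in tool [-0.1661  0.066  -0.0011] axis [ 0.971  -0.2389  0.0002]
1 [ -4.18 -41.08 -29.03  82.02  -0.07   0.06]
-1 [ -4.18 -41.08 -29.03 -97.98  -0.06  -0.08]
13.495733280795811
```

Call:
{"op": "jog_arm", "data": {
  "targets": [
    [-4, -40, -29, 82, 0, 0, 0],
    [-4, -40, -29, 82, 0, 0, 0],
    [-4, -40, -29, 82, 0, 0, 0],
    [-4, -40, -29, 82, 0, 0, 0],
    [-4, -40, -29, 82, 0, 0, 0]
  ],
  "squeeze": 5
}}

```text
t: 0.78
tool_pos: [0.3978, 0.2802, 0.2436]
orientation: [-0.172, 1.564, 0.17]
force: [0.5, -1.7, -0.3]
opening: 0.0929
```

```bash
python3 - <<'E'
from h import *
from plant import robot
st=robot.read_state(); print(st["t"],st["tool_pos"],rel(st,[.50,.14,.26],tgt_R(np.radians(-15.5))))
E
```

```text
0.775 [0.39783616 0.28023643 0.24358508] [-1.630e+00 -1.590e+01  6.950e+00  2.797e+01 -1.000e-02  5.000e-02]
```

Call:
{"op": "jog_arm", "data": {
  "targets": [
    [-1.6, -15.9, 7, 28, 0, 0, 0],
    [-1.6, -15.9, 7, 28, 0, 0, 0],
    [-1.6, -15.9, 7, 28, 0, 0, 0],
    [-1.6, -15.9, 7, 28, 0, 0, 0]
  ]
}}

```text
t: 1.27
tool_pos: [0.502, 0.1371, 0.2596]
orientation: [0.216, 1.56, -0.219]
force: [-0.1, 0.1, 0.4]
opening: 0.0932
```

```bash
python3 - <<'E'
from h import *
from plant import robot,optics
st=robot.read_state(); d=optics.read_camera("wrist"); pickle.dump(d,open("wrist1.pkl","wb")); cv2.imwrite("pics/wrist1.png",d["frame"][:,:,::-1]); print(st["t"],st["tool_pos"],rel(st,[.50,.14,.26],tgt_R(np.radians(-15.5))))
E
```

```text
1.275 [0.50200035 0.13705933 0.25958041] [-0.04  0.23 -0.27 -0.37  0.02  0.09]
```

View pics/wrist1.png

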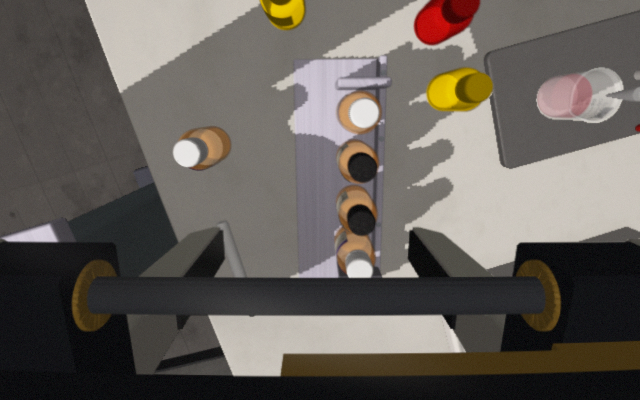

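The wrist view shows the rack floor at (295–385, 57–280). The caps are at (364,113), (362,167), (359,219) and (358,265), and the lone bottle's cap is at (187,152). I'll enlarge these regions.

```bash
python3 - <<'E'
import cv2
a=cv2.imread("pics/wrist1.png")
cv2.imwrite("pics/w1a.png",cv2.resize(a[45:195,280:480],(800,600),interpolation=cv2.INTER_CUBIC))
cv2.imwrite("pics/w1b.png",cv2.resize(a[140:290,280:480],(800,600),interpolation=cv2.INTER_CUBIC))
cv2.imwrite("pics/w1c.png",cv2.resize(a[105:195,150:270],(800,600),interpolation=cv2.INTER_CUBIC))
E
```

```text
(no output)
```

View pics/w1a.png

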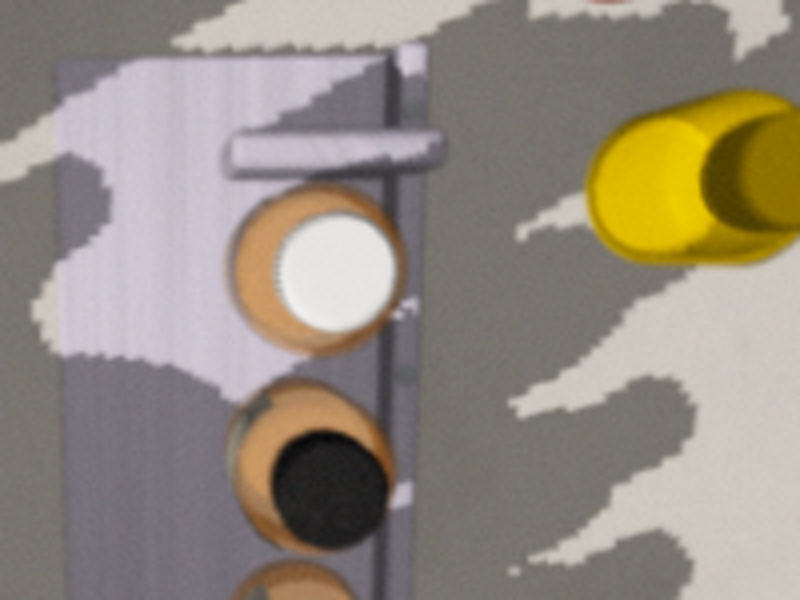

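View pics/w1b.png

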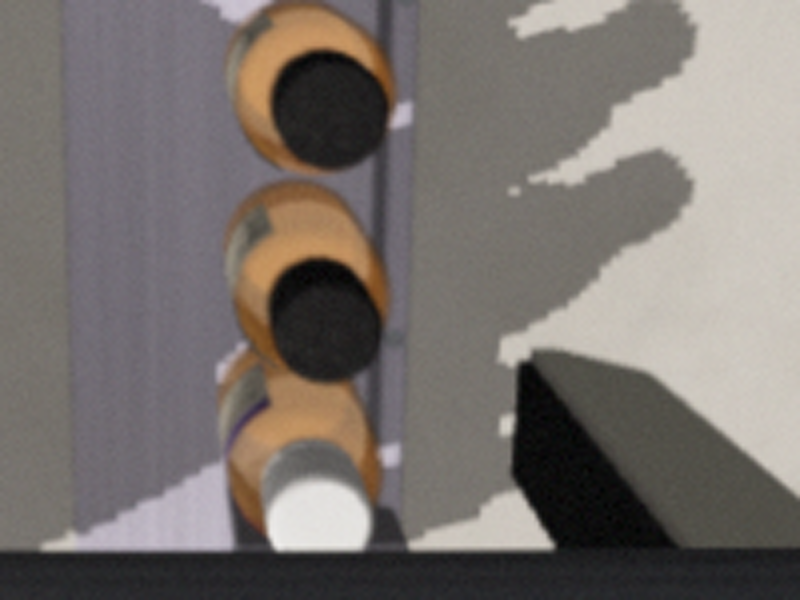

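View pics/w1c.png

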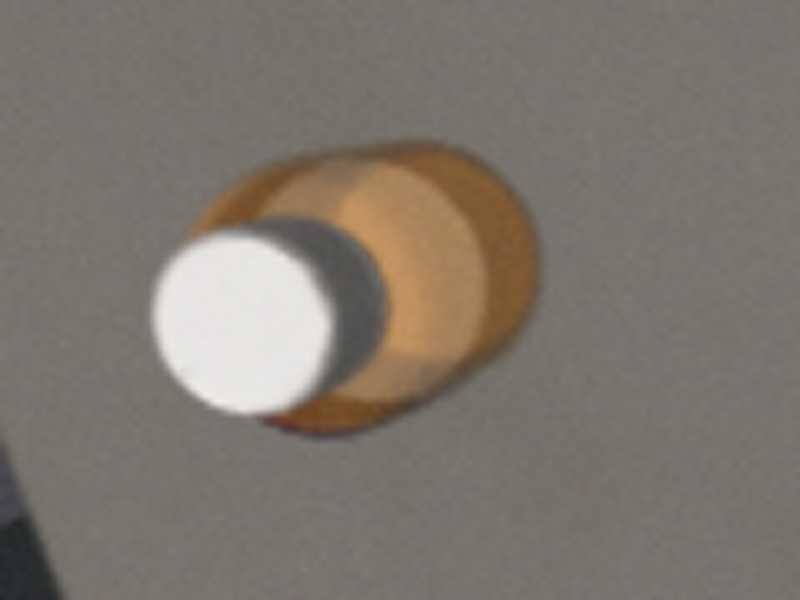

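```bash
cat > m.py <<'E'
from h import *
np.set_printoptions(precision=4,suppress=True)
w=pickle.load(open("wrist1.pkl","rb"))
A=lambda x,y:((x+.5)/4-.5+280,(y+.5)/4-.5+45)
B=lambda x,y:((x+.5)/4-.5+280,(y+.5)/4-.5+140)
Cc=lambda x,y:((x+.5)/6.667-.5+150,(y+.5)/6.667-.5+105)
g=lambda p,z:ray(w,[p],z)[0]
f1,f2=g(A(57,58),.006),g(B(76,540),.006)
d=f1-f2; yaw=np.arctan2(-d[0],d[1]); print("yaw",np.degrees(yaw))
c=g(A(400,55),.032); 
fe=g(A(337,168),.061)
X=np.array([np.cos(yaw),np.sin(yaw),0]);Y=np.array([-np.sin(yaw),np.cos(yaw),0])
o=f1+.071*X-.138*Y; o2=o+Y*((fe-o)@Y-.1035); print("origin by corner",o,"by end wall",o2)
for n,p,z in [("W1",A(337,272),.102),("B2",A(331,490),.099),("B3",B(325,318),.099),("W4",B(319,531),.102),("spare",Cc(242,322),.096),("rail front/top",A(398,90),.032),("rail2",B(388,60),.032),("wallTopL",A(228,140),.061),("wallTopR",A(442,132),.061)]:
    P=g(p,z); print(n,P,"rack mm",(P-o)@X*1000,(P-o)@Y*1000)
E
python3 m.py
```

```text
yaw -15.364214048237502
origin by corner [0.5428 0.1076 0.006 ] by end wall [0.543  0.1084 0.006 ]
W1 [0.5601 0.1852 0.102 ] rack mm -3.8030950316805305 79.36444547698234
B2 [0.547  0.1371 0.099 ] rack mm -3.7067673356630637 29.516382992081805
B3 [0.5332 0.088  0.099 ] rack mm -4.003691692024552 -21.467199232418956
W4 [0.5181 0.0352 0.102 ] rack mm -4.6033388063290355 -76.41544664138954
spare [0.3911 0.1951 0.096 ] rack mm -169.3982601159316 44.18629358798039
rail front/top [0.5962 0.2235 0.032 ] rack mm 20.79458410769296 125.86648024194533
rail2 [0.5715 0.1336 0.032 ] rack mm 20.852676531667935 32.6535697417494
wallTopL [0.5471 0.2216 0.061 ] rack mm -25.983451315319908 111.09588439243846
wallTopR [0.5987 0.2092 0.061 ] rack mm 27.007851863156258 112.72257366242397
```

```bash
cat > go.py <<'E'
import sys
from h import *
from plant import robot
np.set_printoptions(precision=4,suppress=True)
O=np.array([.5435,.108]);yaw=np.radians(-15.4)
X=np.array([np.cos(yaw),np.sin(yaw)]);Y=np.array([-np.sin(yaw),np.cos(yaw)])
def rk(p): return (np.array(p)[:2]-O)@np.c_[X,Y]*1000
def wd(x,y,z): return np.r_[O+X*x/1000+Y*y/1000,z/1000]
if __name__=="__main__":
    st=robot.read_state(); print("t",st["t"],"rack",rk(st["tool_pos"]),st["tool_pos"][2]*1000,"F",st["force"],"open",st["opening"])
    if len(sys.argv)>3: print(rel(st,wd(*map(float,sys.argv[1:4])),tgt_R(yaw)))
E
python3 go.py -4 29.5 140; python3 go.py -4 29.5 42
```

```text
t 1.325 rack [-49.1845  18.3488] 259.34994007339077 F [-0.2587 -0.271   0.2625] open 0.09308224791951732
[11.93  1.15  4.52 -0.28 -0.04  0.06]
t 1.325 rack [-49.1845  18.3488] 259.34994007339077 F [-0.2587 -0.271   0.2625] open 0.09308224791951732
[21.73  1.16  4.53 -0.28 -0.04  0.06]
```

Call:
{"op": "jog_arm", "data": {
  "targets": [
    [6, 1.1, 4.5, -0.3, 0, 0, 0.1],
    [12, 1.1, 4.5, -0.3, 0, 0, 0.1],
    [12, 1.1, 4.5, -0.3, 0, 0, 0.1],
    [12, 1.1, 4.5, -0.3, 0, 0, 0.1]
  ]
}}

```text
t: 1.82
tool_pos: [0.5465, 0.138, 0.14]
orientation: [0.209, 1.562, -0.21]
force: [-0.2, -0.0, 1.0]
opening: 0.0838
```

```bash
python3 - <<'E'
from plant import optics
import cv2
d=optics.read_camera("wrist"); cv2.imwrite("pics/wrist2.png",d["frame"][:,:,::-1])
E
python3 go.py -4.3 29 42
```

```text
t 1.875 rack [-3.9042 30.0681] 141.71332284449474 F [ 0.6322 -0.8198  0.5122] open 0.0834134444925291
[ 9.97 -0.11 -0.05  0.1   0.08 -0.  ]
```

View pics/wrist2.png

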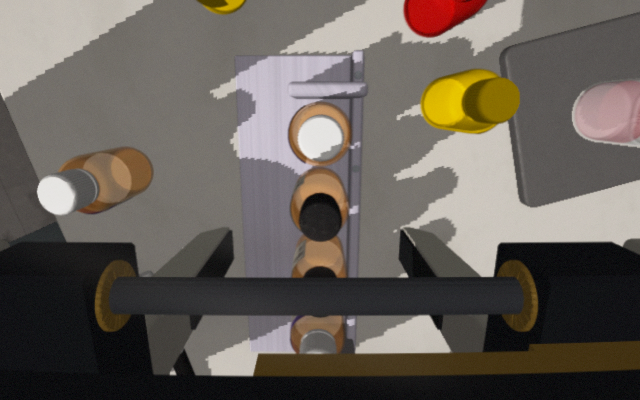

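The fingers straddle the row evenly: the tips are at (230,235) and (405,235), with the B2 cap at (320,217) between them. Next I descend.

Call:
{"op": "jog_arm", "data": {
  "targets": [
    [5, -0.1, 0, 0, 0, 0, 0.1],
    [9.9, -0.1, 0, 0, 0, 0, 0.1],
    [9.9, -0.1, 0, 0, 0, 0, 0.1],
    [9.9, -0.1, 0, 0, 0, 0, 0.3],
    [9.9, -0.1, 0, 0, 0, 0, 0.6]
  ],
  "squeeze": 4
}}

```text
t: 2.5
tool_pos: [0.5502, 0.1376, 0.0464]
orientation: [0.21, 1.554, -0.208]
force: [0.4, -0.9, 0.5]
opening: 0.0681
```

Call:
{"op": "jog_arm", "data": {
  "targets": [
    [0, 0, 0, 0, 0, 0, 0.6],
    [0, 0, 0, 0, 0, 0, 0.6],
    [0, 0, 0, 0, 0, 0, 0.6]
  ]
}}

```text
t: 2.88
tool_pos: [0.5501, 0.1377, 0.0469]
orientation: [0.211, 1.554, -0.208]
force: [-1.6, 0.9, 4.8]
opening: 0.0418
```

```bash
python3 go.py -4.3 39.5 42
```

```text
t 2.875 rack [-1.5078 30.3939] 46.85810442695279 F [-1.5757  0.8935  4.7616] open 0.041811583984559544
[ 0.49  0.91 -0.28  0.11  0.36 -0.15]
```

Call:
{"op": "jog_arm", "data": {
  "targets": [
    [0, 0.2, 0, 0, 0, 0, 0.6],
    [0, 0.4, 0, 0, 0, 0, 0.6],
    [0, 0.6, 0, 0, 0, 0, 0.6],
    [0, 0.7, 0, 0, 0, 0, 0.6]
  ]
}}

```text
t: 3.38
tool_pos: [0.552, 0.1445, 0.0472]
orientation: [0.21, 1.554, -0.208]
force: [-3.4, -1.5, 5.5]
opening: 0.0419
```

Call:
{"op": "jog_arm", "data": {
  "targets": [
    [0, 0.1, 0, 0, 0, 0, 0.6],
    [0, 0.15, 0, 0, 0, 0, 0.6]
  ]
}}

```text
t: 3.62
tool_pos: [0.5524, 0.146, 0.0473]
orientation: [0.21, 1.554, -0.208]
force: [-2.9, -1.4, 5.1]
opening: 0.042
```

```bash
python3 - <<'E'
from plant import optics
import cv2
d=optics.read_camera("wrist"); cv2.imwrite("pics/wrist3.png",d["frame"][:,:,::-1])
E
python3 go.py
```

```text
t 3.675 rack [-1.4303 39.0111] 47.39261700587802 F [-3.6783 -0.4318  4.227 ] open 0.042036968583608135
```

View pics/wrist3.png

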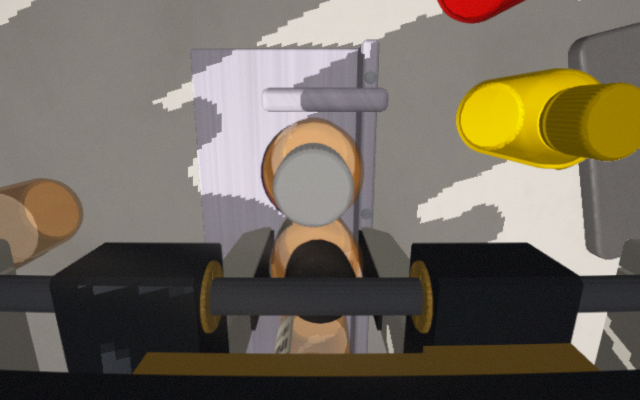

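Call:
{"op": "jog_arm", "data": {
  "targets": [
    [-0.05, 0.05, 0, 0, 0, 0, 0.6],
    [-0.05, 0.1, 0, 0, 0, 0, 0.6]
  ]
}}

```text
t: 3.92
tool_pos: [0.5525, 0.1468, 0.0476]
orientation: [0.21, 1.555, -0.209]
force: [-2.2, -2.7, 1.9]
opening: 0.0419
```

Call:
{"op": "jog_arm", "data": {
  "targets": [
    [0, 0.05, 0, 0, 0, 0, 0.6],
    [0, 0.1, 0, 0, 0, 0, 0.6]
  ]
}}

```text
t: 4.18
tool_pos: [0.5528, 0.1477, 0.0476]
orientation: [0.21, 1.555, -0.209]
force: [-2.3, -1.9, 3.5]
opening: 0.0422
```

```bash
python3 go.py
```

```text
t 4.175 rack [-1.6151 40.7764] 47.64818018563324 F [-2.3153 -1.8747  3.4637] open 0.04215516233113178
```

Call:
{"op": "jog_arm", "data": {
  "targets": [
    [0, 0.06, 0, 0, 0, 0, 0.6],
    [0, 0.12, 0, 0, 0, 0, 0.6],
    [0, 0.12, 0, 0, 0, 0, 0.6]
  ]
}}

```text
t: 4.55
tool_pos: [0.5531, 0.149, 0.0477]
orientation: [0.21, 1.555, -0.209]
force: [-3.4, -0.6, 5.5]
opening: 0.0419
```

```bash
python3 - <<'E'
from plant import optics
import cv2
d=optics.read_camera("wrist"); a=d["frame"][:,:,::-1]
cv2.imwrite("pics/wrist4.png",cv2.resize(a[60:260,190:430],(720,600),interpolation=cv2.INTER_CUBIC))
E
python3 go.py
```

```text
t 4.6 rack [-1.6788 42.0663] 47.672760398351805 F [-3.7333 -1.2672  4.4734] open 0.04186819428965592
```

View pics/wrist4.png

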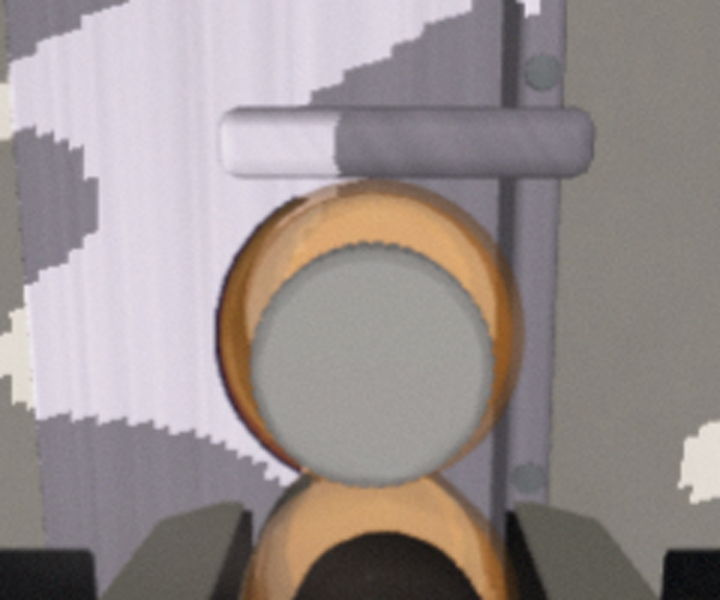

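Call:
{"op": "jog_arm", "data": {
  "targets": [
    [0, 0.05, 0, 0, 0, 0, 0.6],
    [0, 0.1, 0, 0, 0, 0, 0.6],
    [0, 0.15, 0, 0, 0, 0, 0.6]
  ]
}}

```text
t: 4.97
tool_pos: [0.5533, 0.15, 0.0476]
orientation: [0.209, 1.555, -0.209]
force: [-2.5, -4.2, 3.8]
opening: 0.0419
```

```bash
python3 - <<'E'
from plant import optics
import cv2
d=optics.read_camera("wrist"); a=d["frame"][:,:,::-1]
cv2.imwrite("pics/wrist5.png",cv2.resize(a[60:260,190:430],(720,600),interpolation=cv2.INTER_CUBIC))
E
python3 go.py
```

```text
t 5.025 rack [-1.7211 43.1746] 47.527287747166916 F [-3.8584 -4.0051  4.2005] open 0.041982894709147685
```

View pics/wrist5.png

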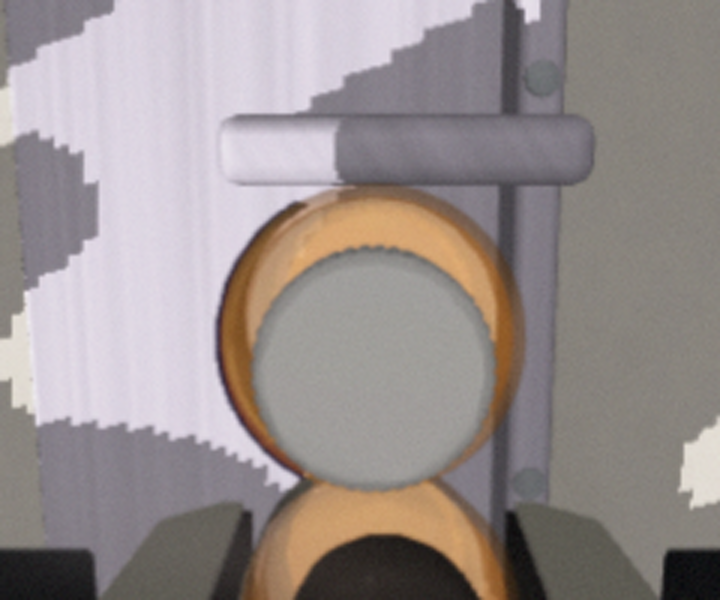

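Call:
{"op": "jog_arm", "data": {
  "targets": [
    [0, 0, 0, 0, 0, 0, 0.1],
    [0, 0, 0, 0, 0, 0, 0.1],
    [0, 0, 0, 0, 0, 0, 0.1],
    [0, 0, 0, 0, 0, 0, 0.1]
  ]
}}

```text
t: 5.52
tool_pos: [0.5533, 0.1502, 0.0475]
orientation: [0.209, 1.555, -0.209]
force: [-1.0, -0.2, -0.8]
opening: 0.0775
```

```bash
python3 - <<'E'
from plant import optics
import cv2
d=optics.read_camera("wrist"); a=d["frame"][:,:,::-1]
cv2.imwrite("pics/wrist6.png",a)
E
python3 go.py -3 -22 45
```

```text
t 5.575 rack [-1.7059 43.2429] 47.506808909632326 F [1.1807 0.549  0.324 ] open 0.08125921809492472
[ 0.24 -6.52 -0.14  0.12  0.32 -0.05]
```

View pics/wrist6.png

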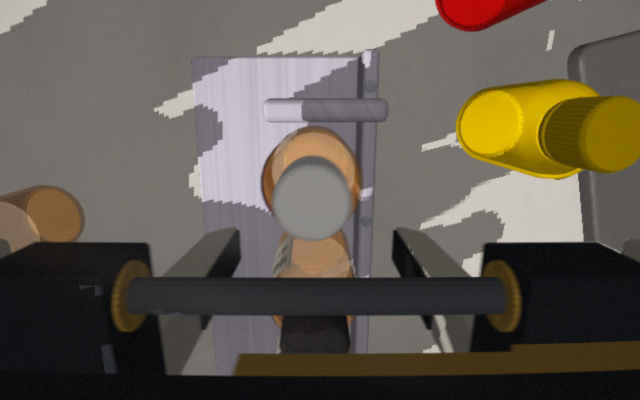

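```bash
python3 - <<'E'
from plant import optics
import cv2,numpy as np
for n,(a,b,c,e) in dict(scene=(150,250,240,340),top=(165,235,210,320)).items():
    d=optics.read_camera(n); cv2.imwrite(f"pics/{n}6.png",cv2.resize(d["frame"][a:b,c:e,::-1],None,fx=6,fy=6,interpolation=cv2.INTER_CUBIC))
E
```

```text
(no output)
```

View pics/scene6.png

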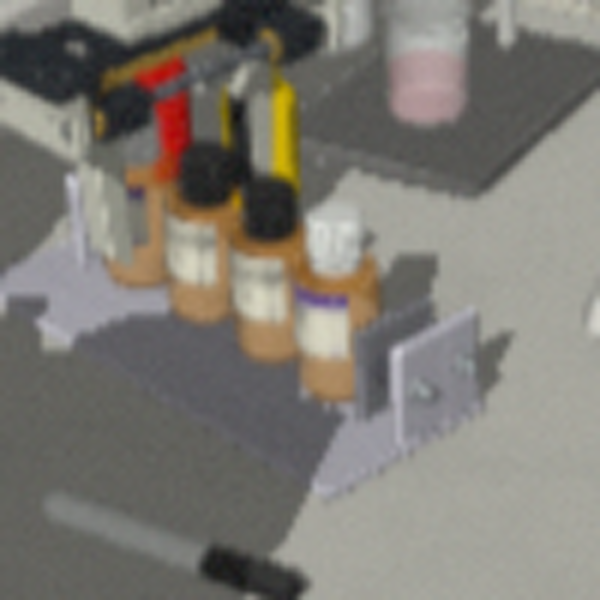

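View pics/top6.png

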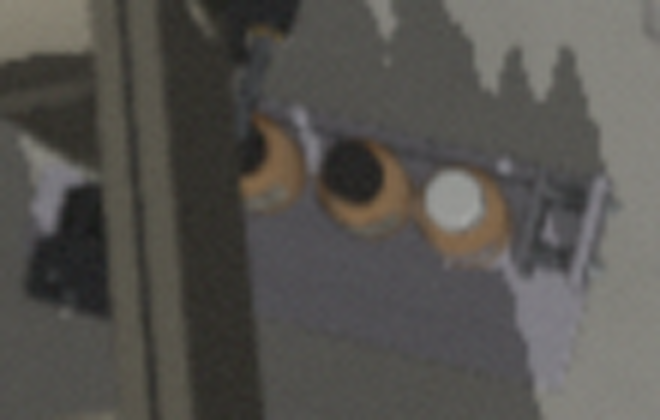

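The scene view shows every bottle upright. However, B2's cap at scene6 (208,165) is back near its old place, so with that high grip B2 was leaning and its base wasn't sliding. I'll change method and push low with the closed fingers used as a blade between the pairs. First I lift and re-measure.

Call:
{"op": "jog_arm", "data": {
  "targets": [
    [-4, 0, 0, 0, 0, 0, 0.1],
    [-10, 0, 0, 0, 0, 0, 0.1],
    [-16, 0, -2, 0, 0, 0, 0.3],
    [-21, 0, -5, 0, 0, 0, 0.8],
    [-21, -1, -5, 0, 0, 0, 1]
  ]
}}

```text
t: 6.3
tool_pos: [0.5027, 0.1552, 0.2634]
orientation: [0.21, 1.546, -0.205]
force: [-0.2, 0.2, -0.5]
opening: 0.058
```

Call:
{"op": "jog_arm", "data": {
  "targets": [
    [0, 0, 0, 0, 0, 0, 1],
    [0, 0, 0, 0, 0, 0, 1]
  ]
}}

```text
t: 6.55
tool_pos: [0.5026, 0.1551, 0.2624]
orientation: [0.211, 1.547, -0.205]
force: [-1.1, -0.3, 0.1]
opening: 0.0382
```

```bash
cat > look.py <<'E'
import sys
from h import *
from plant import optics
n=sys.argv[1]; d=optics.read_camera("wrist"); pickle.dump(d,open(f"{n}.pkl","wb")); a=d["frame"][:,:,::-1]; cv2.imwrite(f"pics/{n}.png",a)
if len(sys.argv)>2:
    x,y=map(int,sys.argv[2:4]); cv2.imwrite(f"pics/{n}a.png",cv2.resize(a[y:y+150,x:x+200],(800,600),interpolation=cv2.INTER_CUBIC))
E
python3 look.py w7 ; python3 go.py
```

```text
t 6.6 rack [-52.0502  34.4656] 262.0081899792385 F [-0.2758 -0.1128  0.4509] open 0.03425463290371069
```

View pics/w7.png

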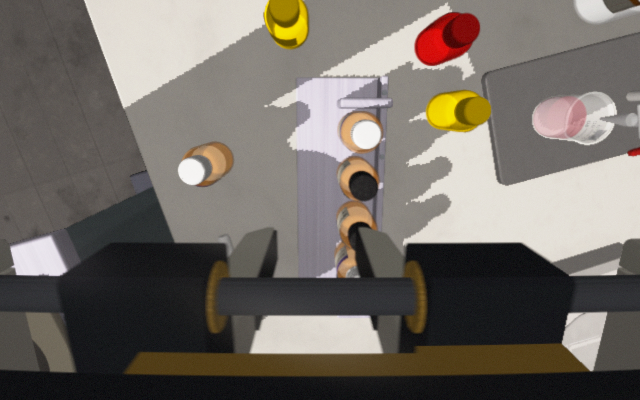

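The caps are now W1 at (366,134), B2 at (363,185) and B3 near (360,236), which a finger partly hides.

```bash
python3 - <<'E'
from h import *
a=cv2.imread("pics/w7.png"); cv2.imwrite("pics/w7a.png",cv2.resize(a[95:245,290:490],(800,600),interpolation=cv2.INTER_CUBIC))
E
```

```text
(no output)
```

View pics/w7a.png

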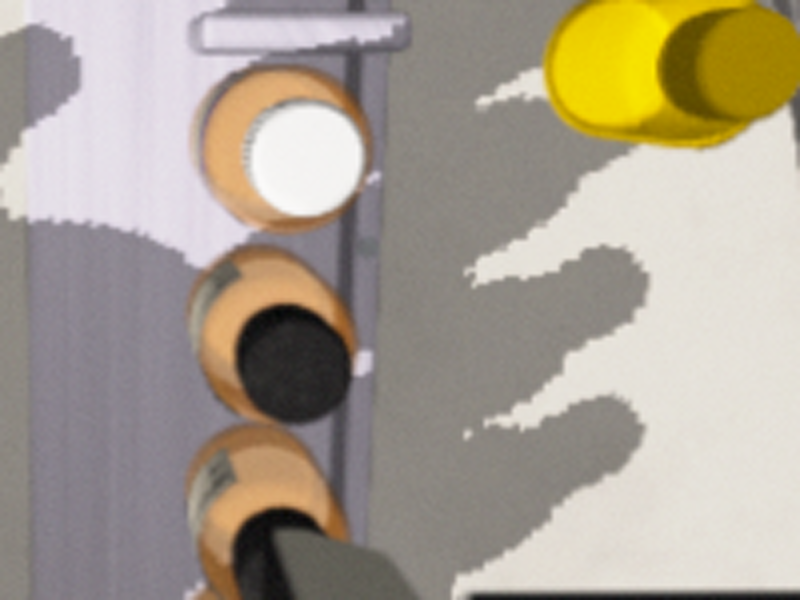

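```bash
python3 - <<'E'
from h import *; from go import rk
np.set_printoptions(precision=1,suppress=True)
w=pickle.load(open("w7.pkl","rb"))
A=lambda x,y:((x+.5)/4-.5+290,(y+.5)/4-.5+95)
for n,p,z in [("W1",A(306,158),.102),("B2",A(294,364),.099),("B3",A(288,564),.099),("rail",A(355,130),.032),("rail2",A(342,420),.032),("wall inner top",A(290,50),.061),("corner",(297,78),.006)]: print(n,rk(ray(w,[p],z)[0]))
E
python3 go.py -60 3.5 130
```

```text
W1 [-4.2 78.6]
B2 [-4.9 29.7]
B3 [ -4.6 -20.9]
rail [20.1 82.2]
rail2 [19.9 -0.9]
wall inner top [ -2.8 103.3]
corner [-70.9 136.3]
t 6.6 rack [-52.0502  34.4656] 262.0081899792385 F [-0.2758 -0.1128  0.4509] open 0.03425463290371069
[13.18 -3.16 -0.97  0.2   0.7  -0.27]
```

Call:
{"op": "jog_arm", "data": {
  "targets": [
    [6, -3.1, -1, 0.2, 0.7, -0.3, 1],
    [12, -3.1, -1, 0.2, 0.7, -0.3, 1],
    [13, -3.1, -1, 0.2, 0.7, -0.3, 1],
    [13, -3.1, -1, 0.2, 0.7, -0.3, 1],
    [13, -3.1, -1, 0.2, 0.7, -0.3, 1]
  ]
}}

```text
t: 7.22
tool_pos: [0.4884, 0.1285, 0.1345]
orientation: [0.211, 1.557, -0.21]
force: [-0.0, 1.0, 0.6]
opening: 0.0005
```

```bash
python3 look.py w8; python3 go.py -60 4.2 28
```

```text
t 7.275 rack [-58.5292   5.1392] 134.63038218050085 F [0.5828 0.4019 0.7616] open 0.0004710834733472018
[10.66 -0.11 -0.19  0.02  0.22 -0.08]
```

View pics/w8.png

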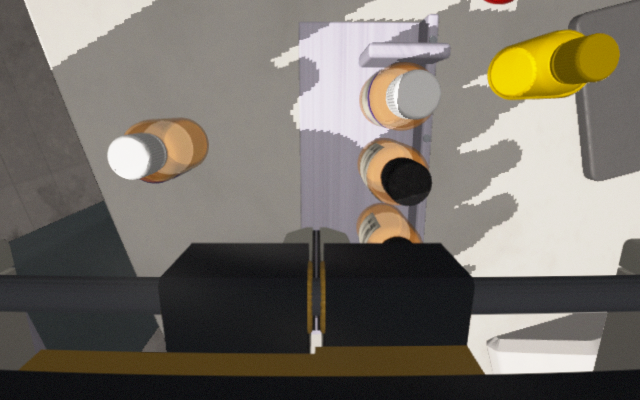

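The fingers are shut at (317,240), in front of the gap. B2's cap is at (407,182) and B3's cap at (400,242). Next I descend.

Call:
{"op": "jog_arm", "data": {
  "targets": [
    [5.5, -0.1, -0.2, 0, 0.2, 0, 1],
    [10.6, -0.1, -0.2, 0, 0.2, 0, 1],
    [10.6, -0.1, -0.2, 0, 0.2, 0, 1],
    [10.6, -0.1, -0.2, 0, 0.2, 0, 1],
    [10.6, -0.1, -0.2, 0, 0.2, 0, 1]
  ]
}}

```text
t: 7.9
tool_pos: [0.4893, 0.1286, 0.0319]
orientation: [0.213, 1.555, -0.208]
force: [-0.2, -0.2, -0.1]
opening: 0.0005
```

```bash
python3 look.py w9; python3 go.py -36 4.2 28
```

```text
t 7.95 rack [-57.9721   5.2948] 31.508933863963016 F [ 0.2906 -0.3408  0.3514] open 0.0005563783577859706
[ 0.36 -0.11  2.2   0.03  0.27 -0.19]
```

View pics/w9.png

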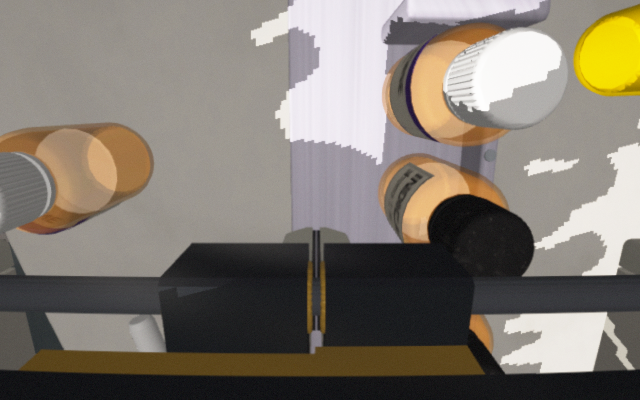

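Call:
{"op": "jog_arm", "data": {
  "targets": [
    [0, -0.1, 0.8, 0, 0.2, -0.2, 1],
    [0, -0.1, 1.6, 0, 0.2, -0.2, 1],
    [0, -0.1, 2.2, 0, 0.2, -0.2, 1],
    [0, -0.1, 2.2, 0, 0.2, -0.2, 1]
  ]
}}

```text
t: 8.45
tool_pos: [0.5103, 0.1215, 0.0315]
orientation: [0.211, 1.56, -0.211]
force: [0.1, -0.8, 0.1]
opening: 0.0004
```

```bash
python3 go.py -30 4.2 31
```

```text
t 8.45 rack [-35.5587   4.1755] 31.466547779461646 F [ 0.097  -0.8107  0.0769] open 0.0004260028394766712
[ 0.05  0.    0.56 -0.    0.06  0.02]
```

Call:
{"op": "jog_arm", "data": {
  "targets": [
    [0, 0, 0.2, 0, 0, 0, 1],
    [0, 0, 0.4, 0, 0, 0, 1],
    [0, 0, 0.5, 0, 0, 0, 1],
    [0, 0, 0.5, 0, 0, 0, 1]
  ]
}}

```text
t: 8.95
tool_pos: [0.5151, 0.1201, 0.0315]
orientation: [0.211, 1.56, -0.211]
force: [0.2, -0.6, 0.5]
opening: 0.0006
```

Call:
{"op": "jog_arm", "data": {
  "targets": [
    [0, 0, 0.1, 0, 0, 0, 1],
    [0, 0, 0.2, 0, 0, 0, 1],
    [0, 0, 0.3, 0, 0, 0, 1],
    [0, 0, 0.3, 0, 0, 0, 1]
  ]
}}

```text
t: 9.45
tool_pos: [0.5181, 0.1192, 0.0315]
orientation: [0.211, 1.56, -0.211]
force: [-1.6, -1.3, 2.9]
opening: 0.0005
```

```bash
python3 go.py; python3 - <<'E'
from plant import optics
import cv2,numpy as np
d=optics.read_camera("scene"); cv2.imwrite(f"pics/scene9.png",cv2.resize(d["frame"][150:250,220:340,::-1],None,fx=6,fy=6,interpolation=cv2.INTER_CUBIC))
E
```

```text
t 9.45 rack [-27.5122   4.0538] 31.542798513498322 F [-1.595  -1.3119  2.8768] open 0.0004787065186410896
```

View pics/scene9.png

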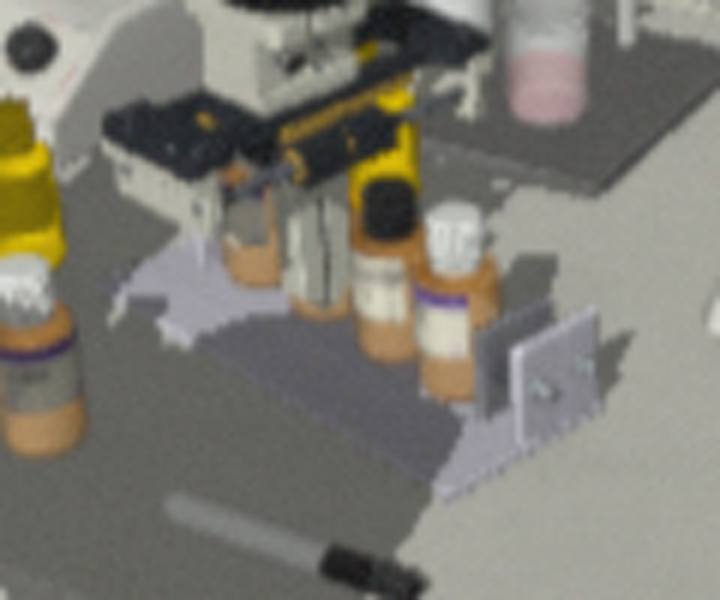

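Call:
{"op": "jog_arm", "data": {
  "targets": [
    [0, 0, 0.1, 0, 0, 0, 1],
    [0, 0, 0.2, 0, 0, 0, 1],
    [0, 0, 0.3, 0, 0, 0, 1]
  ]
}}

```text
t: 9.88
tool_pos: [0.5209, 0.1184, 0.0315]
orientation: [0.21, 1.56, -0.212]
force: [-2.7, -2.4, 2.4]
opening: 0.0006
```

Call:
{"op": "jog_arm", "data": {
  "targets": [
    [0, 0, 0.1, 0, 0, 0, 1],
    [0, 0, 0.2, 0, 0, 0, 1],
    [0, 0, 0.3, 0, 0, 0, 1]
  ]
}}

```text
t: 10.25
tool_pos: [0.5222, 0.1174, 0.0309]
orientation: [0.21, 1.563, -0.212]
force: [-12.1, -3.1, 7.3]
opening: 0.0005
```

```bash
python3 go.py; python3 look.py w10
```

```text
t 10.25 rack [-23.0476   3.3641] 30.938107629511514 F [-12.1045  -3.0834   7.3336] open 0.0005186298961762945
```

View pics/w10.png

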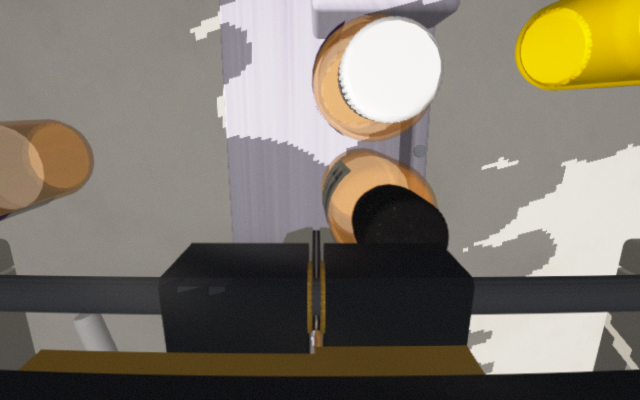

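Call:
{"op": "jog_arm", "data": {
  "targets": [
    [0, 0, -0.2, 0, 0, 0, 1],
    [0, 0, -0.4, 0, 0, 0, 1],
    [0, 0, -0.4, 0, 0, 0, 1]
  ]
}}

```text
t: 10.68
tool_pos: [0.5184, 0.1185, 0.031]
orientation: [0.21, 1.563, -0.212]
force: [0.3, -1.2, -0.6]
opening: 0.0004
```

```bash
python3 go.py; python3 - <<'E'
from h import *; from go import rk
from plant import optics
w=pickle.load(open("w10.pkl","rb"))
for n,p,z in [("W1",(391,70),.102),("B2",(400,219),.099)]: print(n,rk(ray(w,[p],z)[0]))
d=optics.read_camera("scene"); pickle.dump(d,open("s10.pkl","wb"));cv2.imwrite(f"pics/scene10.png",cv2.resize(d["frame"][165:240,240:340,::-1],None,fx=8,fy=8,interpolation=cv2.INTER_CUBIC))
d=optics.read_camera("top"); cv2.imwrite(f"pics/top10.png",cv2.resize(d["frame"][165:235,210:320,::-1],None,fx=6,fy=6,interpolation=cv2.INTER_CUBIC))
E
```

```text
t 10.675 rack [-26.969    3.4999] 30.96227646935097 F [ 0.2861 -1.2163 -0.5955] open 0.0004468678102160154
W1 [-3.9872 78.2983]
B2 [ 1.2668 37.3378]
```

View pics/scene10.png

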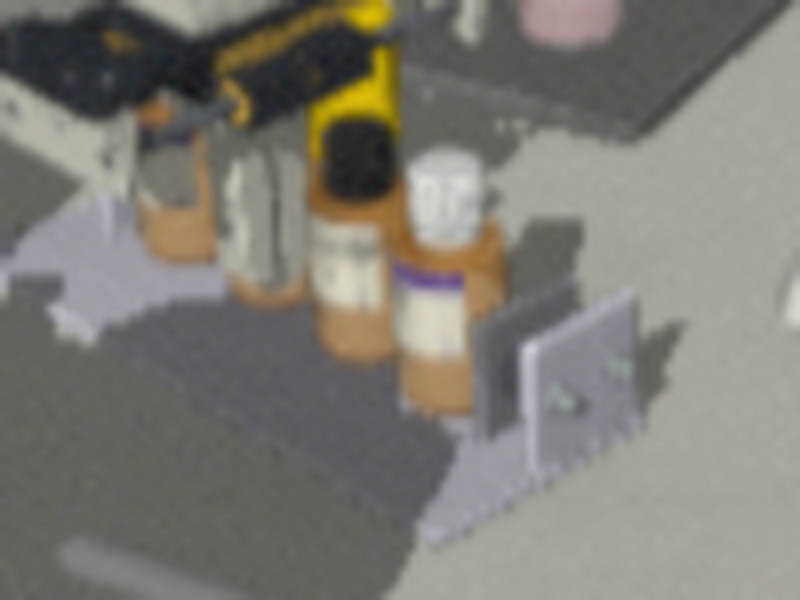

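View pics/top10.png

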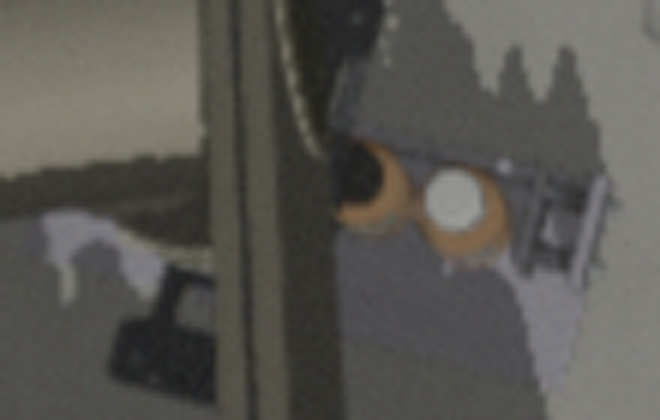

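```bash
python3 - <<'E'
from h import *; from go import rk
np.set_printoptions(precision=1,suppress=True)
s=pickle.load(open("s10.pkl","rb")); o=pickle.load(open("scene0.pkl","rb"))
S=lambda x,y:((x+.5)/8-.5+240,(y+.5)/8-.5+165)
S0=lambda x,y:((x+.5)*140/763-.5+200,(y+.5)*110/600-.5+145)
print("now B3",rk(ray(s,[S(362,138)],.099)[0]),"W4",rk(ray(s,[S(449,168)],.102)[0]))
print("before B3",rk(ray(o,[S0(463,202)],.099)[0]),"W4",rk(ray(o,[S0(521,227)],.102)[0]))
E
```

```text
now B3 [ -7.9 -33.3] W4 [ -4.8 -76.5]
before B3 [ -7.6 -31.9] W4 [ -8.3 -78.1]
```

Call:
{"op": "jog_arm", "data": {
  "targets": [
    [0, 0.1, 0, 0, 0, 0, 1],
    [0, 0.2, 0, 0, 0, 0, 1],
    [0, 0.3, 0, 0, 0, 0, 1],
    [0, 0.3, 0, 0, 0, 0, 1]
  ]
}}

```text
t: 11.28
tool_pos: [0.5192, 0.1213, 0.0311]
orientation: [0.21, 1.563, -0.212]
force: [-2.0, -2.6, 3.7]
opening: 0.0001
```

Call:
{"op": "jog_arm", "data": {
  "targets": [
    [0, 0.1, 0, 0, 0, 0, 1],
    [0, 0.2, 0, 0, 0, 0, 1],
    [0, 0.2, 0, 0, 0, 0, 1]
  ]
}}

```text
t: 11.65
tool_pos: [0.5197, 0.1233, 0.0311]
orientation: [0.209, 1.563, -0.212]
force: [-3.0, -1.7, 2.7]
opening: 0.0003
```

```bash
python3 go.py; python3 look.py w11
```

```text
t 11.65 rack [-27.0057   8.482 ] 31.06218333145678 F [-3.0276 -1.6993  2.6691] open 0.0003166502104458103
```

View pics/w11.png

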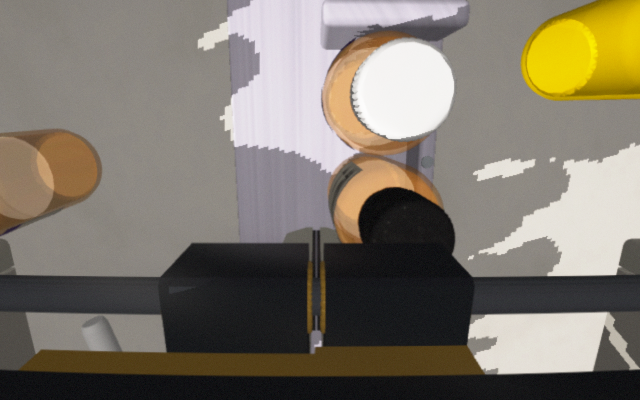

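Call:
{"op": "jog_arm", "data": {
  "targets": [
    [0, 0.1, 0, 0, 0, 0, 1],
    [0, 0.2, 0, 0, 0, 0, 1],
    [0, 0.2, 0, 0, 0, 0, 1]
  ]
}}

```text
t: 12.08
tool_pos: [0.5202, 0.1253, 0.031]
orientation: [0.209, 1.563, -0.212]
force: [-3.4, -2.7, 3.7]
opening: 0.0008
```

```bash
python3 go.py; python3 - <<'E'
from h import *; from go import rk
w=pickle.load(open("w11.pkl","rb"))
for n,p,z in [("W1",(404,89),.102),("B2",(407,222),.099),("wall",(390,27),.061),("wallouter",(390,2),.061)]: print(n,rk(ray(w,[p],z)[0]))
E
python3 look.py w12
```

```text
t 12.075 rack [-27.0197  10.5397] 31.003310604757747 F [-3.4046 -2.748   3.7322] open 0.0008342849597253785
W1 [-4.2899 78.736 ]
B2 [-0.5136 41.4908]
wall [ -0.681  102.4795]
wallouter [ -1.0255 110.8067]
```

View pics/w12.png

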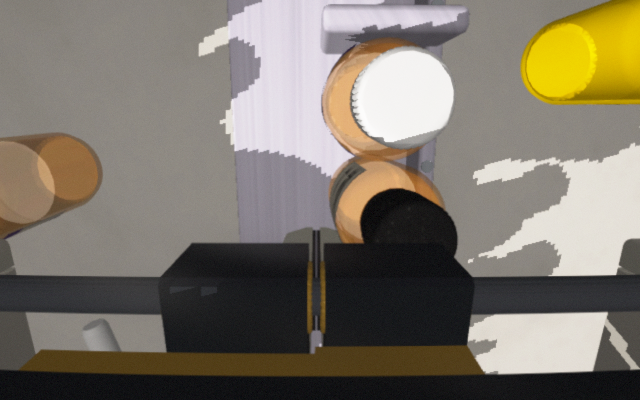

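Call:
{"op": "jog_arm", "data": {
  "targets": [
    [0, 0.1, 0, 0, 0, 0, 1],
    [0, 0.2, 0, 0, 0, 0, 1],
    [0, 0.2, 0, 0, 0, 0, 1]
  ]
}}

```text
t: 12.5
tool_pos: [0.5205, 0.1273, 0.0309]
orientation: [0.209, 1.564, -0.212]
force: [-4.5, -2.6, 4.6]
opening: 0.0004
```

```bash
python3 go.py; python3 look.py w13; python3 - <<'E'
from h import *; from go import rk
w=pickle.load(open("w12.pkl","rb"))
for n,p,z in [("W1",(404,97),.102),("B2",(409,237),.099)]: print(n,rk(ray(w,[p],z)[0]))
E
```

```text
t 12.5 rack [-27.3508  12.507 ] 30.86188102245452 F [-4.4892 -2.6303  4.6423] open 0.00042250861056328243
W1 [-4.2352 78.8011]
B2 [ 0.3293 38.9279]
```

View pics/w13.png

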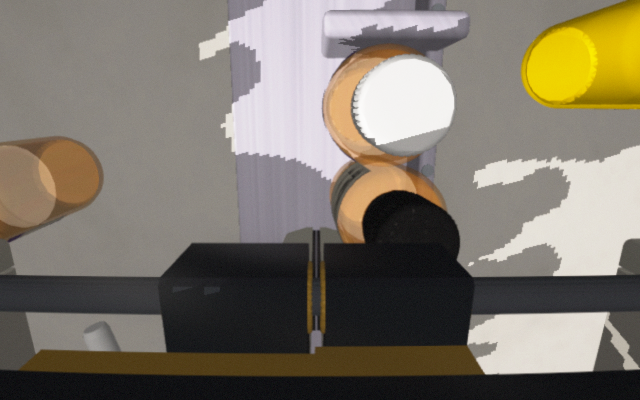

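Pushing from here leaves W1 nearly still, and the vertical force keeps rising, so B2 is being tilted by contact high on the finger. I'll back out. The new plan is to grip each inner bottle firmly front and back, as low as the rail allows, lift it about 1 mm, and carry it upright against its partner.

Call:
{"op": "jog_arm", "data": {
  "targets": [
    [0, -0.3, -0.3, 0, 0, 0, 1],
    [0, -0.6, -1.5, 0, 0, 0, 1],
    [0, -0.6, -3.5, 0, 0, 0, 1],
    [-5, -0.6, -3.5, 0, 0, 0, 1],
    [-11, 2, -3.5, 0, 0, 0, 1]
  ]
}}

```text
t: 13.18
tool_pos: [0.4899, 0.1542, 0.1379]
orientation: [0.21, 1.567, -0.214]
force: [1.9, 1.0, 0.2]
opening: 0.0002
```

Call:
{"op": "jog_arm", "data": {
  "targets": [
    [-6, 3, 0, 0, 0, 0, 0.2],
    [-12, 3, 0, 0, 0, 0, 0.1],
    [-12, 3, 0, 0, 0, 0, 0.1],
    [-12, 3, 0, 0, 0, 0, 0.1],
    [-12, 3, 0, 0, 0, 0, 0.1]
  ]
}}

```text
t: 13.8
tool_pos: [0.4975, 0.183, 0.2555]
orientation: [0.209, 1.57, -0.216]
force: [0.5, -0.2, -0.0]
opening: 0.0459
```

```bash
python3 go.py; python3 look.py w14 290 75
```

```text
t 13.8 rack [-64.2714  60.0884] 255.48874619903728 F [ 0.5002 -0.211  -0.0197] open 0.04593616172138394
```

View pics/w14.png

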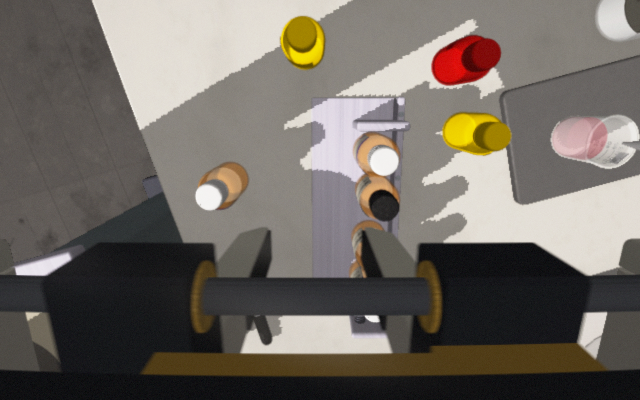

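```bash
python3 - <<'E'
import cv2
a=cv2.imread("pics/w14.png"); cv2.imwrite("pics/w14a.png",cv2.resize(a[110:260,310:510],(800,600),interpolation=cv2.INTER_CUBIC))
E
```

```text
(no output)
```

View pics/w14a.png

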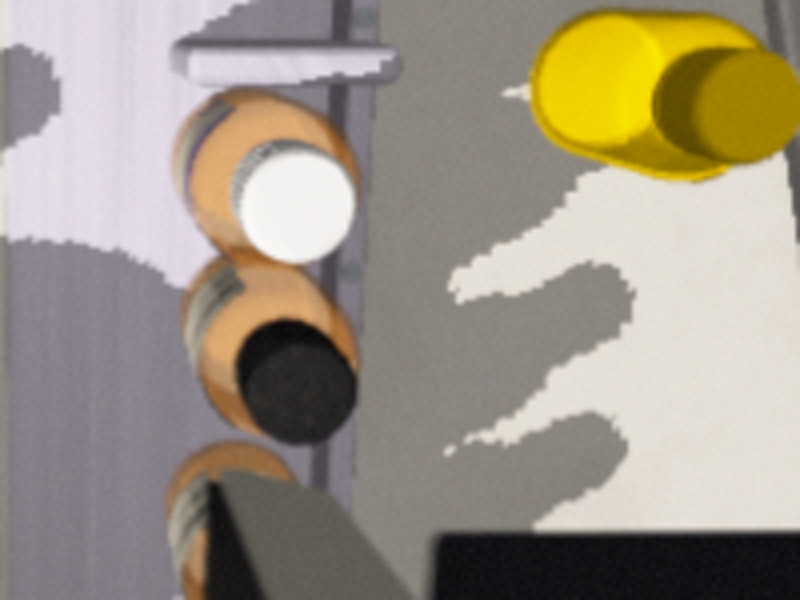

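```bash
python3 - <<'E'
from h import *; from go import rk
np.set_printoptions(precision=1,suppress=True)
w=pickle.load(open("w14.pkl","rb"))
A=lambda x,y:((x+.5)/4-.5+310,(y+.5)/4-.5+110)
for n,p,z in [("W1",A(295,206),.102),("B2",A(298,384),.099),("wall top inner",A(280,80),.061),("rail",A(345,150),.032),("rail",A(325,420),.032)]: print(n,rk(ray(w,[p],z)[0]))
E
python3 go.py -2 36.5 150
```

```text
W1 [-4.5 78.5]
B2 [-1.3 35.6]
wall top inner [ -2.1 104.4]
rail [21.5 83.7]
rail [19.8  6.1]
t 13.85 rack [-64.191   60.0725] 255.5135687143813 F [ 0.1447 -0.4498 -0.5002] open 0.04946551464752064
[10.51 -2.29  6.32 -0.07 -0.53  0.32]
```

Call:
{"op": "jog_arm", "data": {
  "targets": [
    [3, -2.3, 6.3, 0, -0.5, 0.3, 0.1],
    [6, -2.4, 6.3, 0, -0.5, 0.3, 0.1],
    [10.5, -2.4, 6.3, 0, -0.5, 0.3, 0.1],
    [10.5, -2.4, 6.3, 0, -0.5, 0.3, 0.1],
    [10.5, -2.4, 6.3, 0, -0.5, 0.3, 0.1]
  ]
}}

```text
t: 14.48
tool_pos: [0.5509, 0.1428, 0.151]
orientation: [0.212, 1.561, -0.212]
force: [0.8, 0.3, 0.8]
opening: 0.0834
```

```bash
python3 go.py -1.3 35.6 38
```

```text
t 14.475 rack [-2.097 35.534] 150.95716555506507 F [0.7571 0.3124 0.8484] open 0.08341208136337443
[11.3   0.01  0.08 -0.07 -0.03  0.01]
```

Call:
{"op": "jog_arm", "data": {
  "targets": [
    [5.5, 0, 0, 0, 0, 0, 0.1],
    [11, 0, 0, 0, 0, 0, 0.1],
    [11.3, 0, 0, 0, 0, 0, 0.1],
    [11.3, 0, 0, 0, 0, 0, 0.1],
    [11.3, 0, 0, 0, 0, 0, 0.1]
  ]
}}

```text
t: 15.1
tool_pos: [0.5537, 0.1434, 0.0418]
orientation: [0.213, 1.555, -0.21]
force: [-0.5, -0.1, 0.1]
opening: 0.0835
```

```bash
python3 go.py -1.3 35.6 37.5
```

```text
t 15.1 rack [ 0.4087 36.788 ] 41.80738653013017 F [-0.4663 -0.0761  0.0902] open 0.08346233919325602
[ 0.43 -0.12 -0.17 -0.06  0.27 -0.13]
```

Call:
{"op": "jog_arm", "data": {
  "targets": [
    [0.4, -0.1, -0.2, 0, 0.3, 0, 0.1],
    [0.4, -0.1, -0.2, 0, 0.3, 0, 0.3],
    [0.4, -0.1, -0.2, 0, 0.3, 0, 0.6],
    [0.4, -0.1, -0.2, 0, 0.3, 0, 0.65],
    [0.4, -0.1, -0.2, 0, 0.3, 0, 0.7]
  ],
  "squeeze": 5
}}

```text
t: 15.72
tool_pos: [0.5513, 0.1429, 0.0377]
orientation: [0.214, 1.561, -0.21]
force: [-0.6, -0.2, -0.1]
opening: 0.0482
```

Call:
{"op": "jog_arm", "data": {
  "targets": [
    [0, 0, 0, 0, 0, 0, 0.7],
    [0, 0, 0, 0, 0, 0, 0.7],
    [0, 0, 0, 0, 0, 0, 0.7]
  ]
}}

```text
t: 16.1
tool_pos: [0.5516, 0.1429, 0.0378]
orientation: [0.214, 1.56, -0.21]
force: [1.3, 0.6, 0.3]
opening: 0.0419
```

```bash
python3 go.py -1.3 35.6 37.5
```

```text
t 16.1 rack [-1.4111 35.7949] 37.80339911097195 F [1.3497 0.5601 0.3341] open 0.041903060720066346
[ 0.03 -0.02  0.01 -0.06 -0.01 -0.13]
```

Call:
{"op": "jog_arm", "data": {
  "targets": [
    [0, 0, 0, 0, 0, 0, 0.7],
    [0, 0, 0, 0, 0, 0, 0.7],
    [-0.15, 0, 0, 0, 0, 0, 0.7],
    [-0.15, 0, 0, 0, 0, 0, 0.7]
  ],
  "squeeze": 25
}}

```text
t: 16.6
tool_pos: [0.5511, 0.1429, 0.0389]
orientation: [0.213, 1.561, -0.21]
force: [-0.7, 0.3, -2.9]
opening: 0.0411
```

Call:
{"op": "jog_arm", "data": {
  "targets": [
    [0, 0.1, 0, 0, 0, 0, 0.7],
    [0, 0.2, 0, 0, 0, 0, 0.7],
    [0, 0.3, 0, 0, 0, 0, 0.7],
    [0, 0.3, 0, 0, 0, 0, 0.7]
  ]
}}

```text
t: 17.1
tool_pos: [0.5519, 0.1459, 0.0389]
orientation: [0.213, 1.561, -0.21]
force: [-0.9, 0.5, -3.1]
opening: 0.0416
```

```bash
python3 go.py; python3 look.py w15
```

```text
t 17.1 rack [-1.9443 38.7387] 38.89099315650159 F [-0.8565  0.5064 -3.0839] open 0.04164518549620902
```

View pics/w15.png

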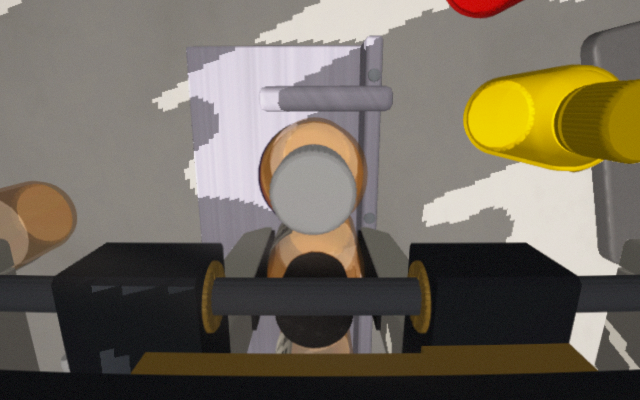

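Call:
{"op": "jog_arm", "data": {
  "targets": [
    [0, 0.08, 0, 0, 0, 0, 0.7],
    [0, 0.15, 0, 0, 0, 0, 0.7],
    [0, 0.15, 0, 0, 0, 0, 0.7]
  ]
}}

```text
t: 17.52
tool_pos: [0.5524, 0.1471, 0.039]
orientation: [0.213, 1.561, -0.21]
force: [-0.4, -1.3, -2.0]
opening: 0.0413
```

```bash
python3 go.py; python3 look.py w16 230 60
```

```text
t 17.525 rack [-1.8166 40.0316] 38.99379992648342 F [-0.4303 -1.2909 -2.0473] open 0.04129673089068011
```

View pics/w16a.png

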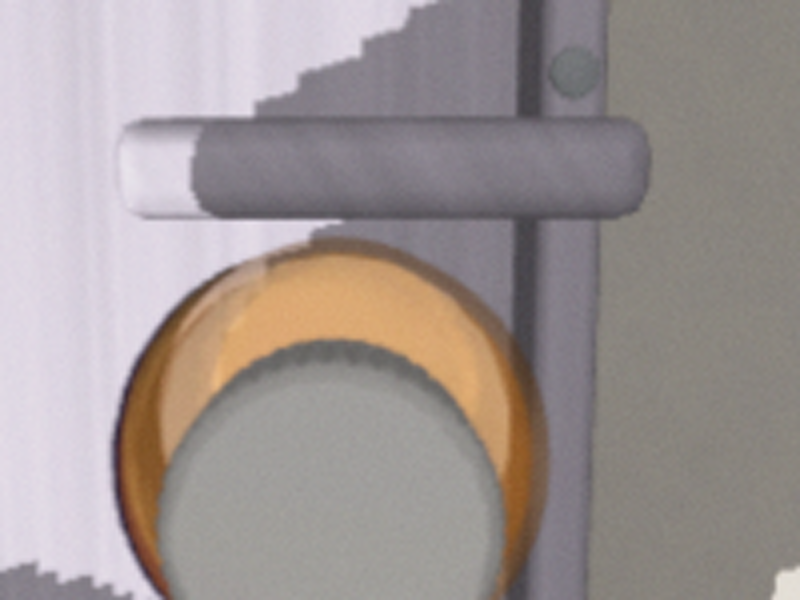

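Call:
{"op": "jog_arm", "data": {
  "targets": [
    [0, 0.08, 0, 0, 0, 0, 0.7],
    [0, 0.15, 0, 0, 0, 0, 0.7],
    [0, 0.2, 0, 0, 0, 0, 0.7],
    [0, 0.2, 0, 0, 0, 0, 0.7]
  ]
}}

```text
t: 18.08
tool_pos: [0.5529, 0.1491, 0.039]
orientation: [0.213, 1.561, -0.21]
force: [-0.6, -1.6, -1.4]
opening: 0.0413
```

```bash
python3 go.py; python3 look.py w17 230 60
```

```text
t 18.075 rack [-1.8331 42.118 ] 38.99970862695562 F [-0.639  -1.5911 -1.355 ] open 0.04129035148029652
```

View pics/w17a.png

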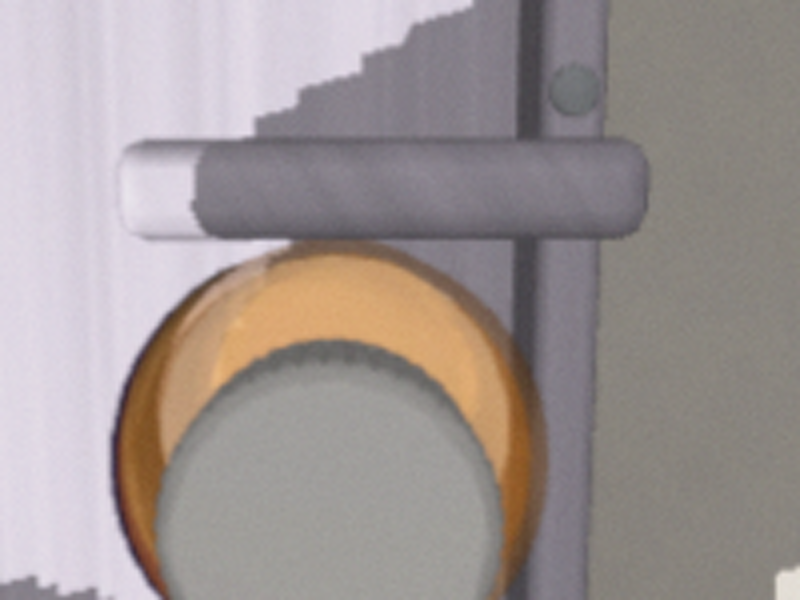

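Call:
{"op": "jog_arm", "data": {
  "targets": [
    [0, 0.04, 0, 0, 0, 0, 0.7],
    [0, 0.06, 0, 0, 0, 0, 0.7]
  ]
}}

```text
t: 18.38
tool_pos: [0.553, 0.1494, 0.0389]
orientation: [0.213, 1.561, -0.211]
force: [-0.7, -3.8, -0.5]
opening: 0.0413
```

Call:
{"op": "jog_arm", "data": {
  "targets": [
    [0.08, 0, 0, 0, 0, 0, 0.7],
    [0.14, 0, 0, 0, 0, 0, 0.7],
    [0.14, 0, 0, 0, 0, 0, 0.7]
  ]
}}

```text
t: 18.75
tool_pos: [0.5531, 0.1494, 0.0377]
orientation: [0.213, 1.561, -0.211]
force: [-2.4, -3.5, 1.9]
opening: 0.0413
```

Call:
{"op": "jog_arm", "data": {
  "targets": [
    [0, 0, 0, 0, 0, 0, 0.5],
    [0, 0, 0, 0, 0, 0, 0.1],
    [0, 0, 0, 0, 0, 0, 0.1],
    [0, 0, 0, 0, 0, 0, 0.1]
  ],
  "squeeze": 5
}}

```text
t: 19.25
tool_pos: [0.5531, 0.1495, 0.0378]
orientation: [0.213, 1.561, -0.211]
force: [-0.7, -1.0, 0.3]
opening: 0.0716
```

```bash
python3 look.py w18; python3 go.py -4 -24 120
```

```text
t 19.3 rack [-1.7824 42.5292] 37.7329702768821 F [ 0.0854  1.0808 -0.1218] open 0.07582656781928084
[-8.24 -6.64 -0.22 -0.05 -0.06 -0.07]
```

View pics/w18.png

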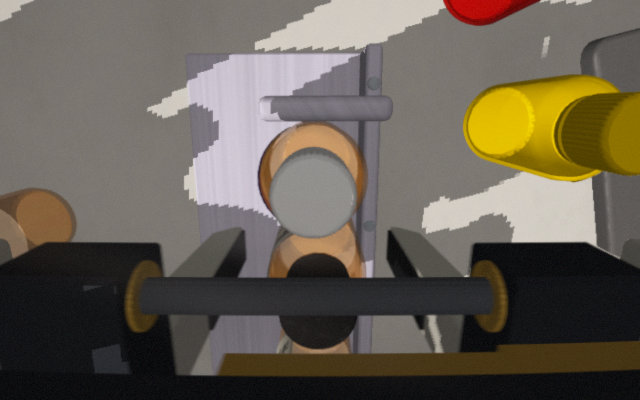

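Call:
{"op": "jog_arm", "data": {
  "targets": [
    [-4, 0, 0, 0, 0, 0, 0.1],
    [-10, -2, -1, 0, 0, 0, 0],
    [-15, -6, -2, 0, 0, 0, 0],
    [-19, -8, -2, 0, 0, 0, 0],
    [-19, -8, -2, 0, 0, 0, 0]
  ]
}}

```text
t: 19.92
tool_pos: [0.5149, 0.0763, 0.2327]
orientation: [0.215, 1.553, -0.211]
force: [1.0, 0.7, 0.3]
opening: 0.093
```

```bash
python3 look.py w19; python3 go.py
```

```text
t 19.975 rack [-20.3469 -37.8062] 229.88219689437335 F [-0.0152 -0.2751 -0.4427] open 0.09298914224291945
```

View pics/w19.png

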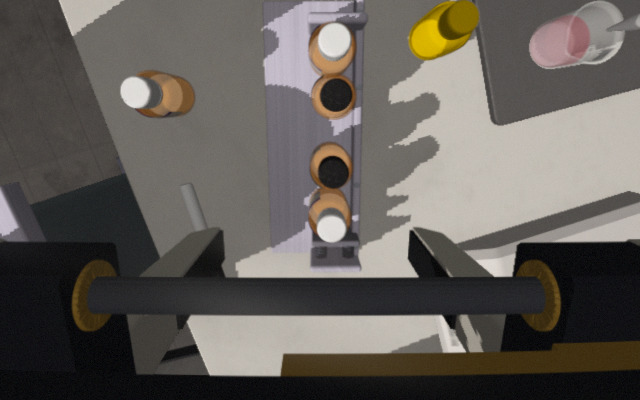

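Excellent overview: the fixed-end pair is together at its wall, with caps W1 (334,41) and B2 (337,95). B3 is at (334,171), W4 at (331,226), and the plate is near (334,240).

```bash
python3 - <<'E'
import cv2
a=cv2.imread("pics/w19.png"); cv2.imwrite("pics/w19a.png",cv2.resize(a[130:280,260:460],(800,600),interpolation=cv2.INTER_CUBIC))
cv2.imwrite("pics/w19b.png",cv2.resize(a[0:150,260:460],(800,600),interpolation=cv2.INTER_CUBIC))
E
```

```text
(no output)
```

View pics/w19a.png

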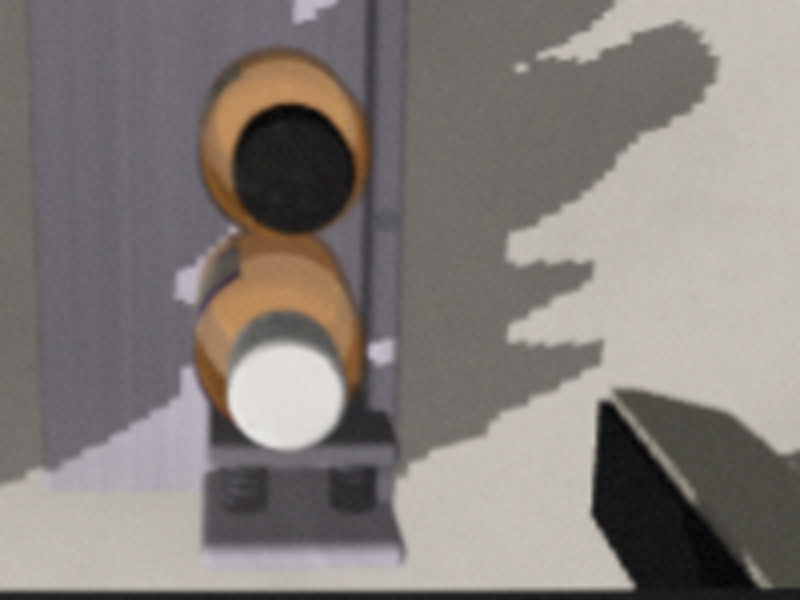

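View pics/w19b.png

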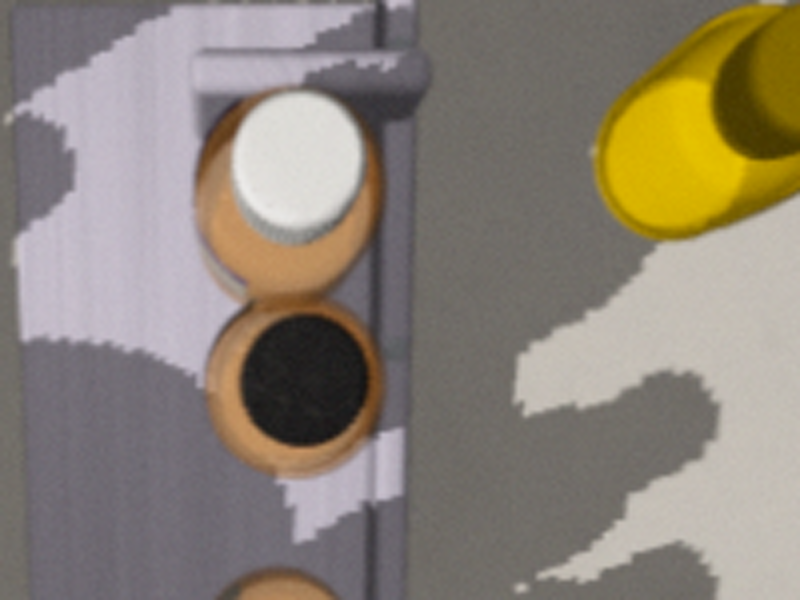

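```bash
python3 - <<'E'
from h import *; from go import rk
np.set_printoptions(precision=1,suppress=True)
w=pickle.load(open("w19.pkl","rb"))
A=lambda x,y:((x+.5)/4-.5+260,(y+.5)/4-.5+130)
B=lambda x,y:((x+.5)/4-.5+260,(y+.5)/4-.5)
for n,p,z in [("W1",B(298,155),.102),("B2",B(305,380),.099),("B3",A(294,169),.099),("W4",A(287,394),.102),("plate top in/out",A(302,442),.057),("out",A(302,462),.057),("spare",(137,92),.096),("wall top inner",B(270,90),.061),("rail",B(380,50),.032),("rail",A(366,380),.032),("front",A(45,470),.006),("corner",B(12,5),.006),("fr2",A(47,490),.006)]: print(n,rk(ray(w,[p],z)[0]))
E
python3 go.py -4 -30 130
```

```text
W1 [-3.9 82.2]
B2 [-1.9 39.3]
B3 [ -3.6 -25. ]
W4 [ -4.9 -75. ]
plate top in/out [   1.4 -103.3]
out [   1.5 -108.8]
spare [-167.5   42.8]
wall top inner [ -7.9 103.7]
rail [ 19.7 119.4]
rail [ 20.4 -94.8]
front [ -71.6 -131. ]
corner [-71.9 136.9]
fr2 [ -71.2 -137.4]
t 19.975 rack [-20.3469 -37.8062] 229.88219689437335 F [-0.0152 -0.2751 -0.4427] open 0.09298914224291945
[10.    0.76  1.6  -0.13  0.19 -0.17]
```

Call:
{"op": "jog_arm", "data": {
  "targets": [
    [4, 1.3, 1.6, -0.1, 0.2, -0.2, 0.1],
    [10, 1.3, 1.6, -0.1, 0.2, -0.2, 0.1],
    [10, 1.3, 1.6, -0.1, 0.2, -0.2, 0.1],
    [10, 1.3, 1.6, -0.1, 0.2, -0.2, 0.1]
  ]
}}

```text
t: 20.48
tool_pos: [0.5332, 0.0857, 0.1307]
orientation: [0.211, 1.561, -0.211]
force: [0.5, 0.0, 0.8]
opening: 0.0834
```

```bash
python3 go.py -3.6 -25 37.5
```

```text
t 20.475 rack [ -4.0384 -24.2117] 130.70446576335723 F [0.5464 0.0077 0.8023] open 0.08337291684886422
[ 9.32 -0.07  0.05 -0.   -0.04  0.04]
```

Call:
{"op": "jog_arm", "data": {
  "targets": [
    [5, -0.1, 0, 0, 0, 0, 0.1],
    [9.3, -0.1, 0, 0, 0, 0, 0.1],
    [9.3, -0.1, 0, 0, 0, 0, 0.1],
    [9.3, -0.1, 0, 0, 0, 0, 0.1]
  ]
}}

```text
t: 20.98
tool_pos: [0.5351, 0.0849, 0.041]
orientation: [0.211, 1.557, -0.211]
force: [0.4, -1.1, 0.3]
opening: 0.0835
```

```bash
python3 go.py -3.6 -25 37.5
```

```text
t 20.975 rack [ -1.9485 -24.4775] 41.04226318979927 F [ 0.423  -1.0607  0.2791] open 0.0835264905366806
[ 0.35 -0.05 -0.17 -0.    0.19 -0.04]
```

Call:
{"op": "jog_arm", "data": {
  "targets": [
    [0.35, -0.05, -0.2, 0, 0.2, 0, 0.1],
    [0.35, -0.05, -0.2, 0, 0.2, 0, 0.3],
    [0.35, -0.05, -0.2, 0, 0.2, 0, 0.6],
    [0.35, -0.05, -0.2, 0, 0.2, 0, 0.65],
    [0.35, -0.05, -0.2, 0, 0.2, 0, 0.7]
  ],
  "squeeze": 5
}}

```text
t: 21.6
tool_pos: [0.533, 0.085, 0.0375]
orientation: [0.212, 1.561, -0.21]
force: [0.1, 1.2, 0.9]
opening: 0.0484
```

Call:
{"op": "jog_arm", "data": {
  "targets": [
    [0, 0, 0, 0, 0, 0, 0.7],
    [0, 0, 0, 0, 0, 0, 0.7]
  ]
}}

```text
t: 21.85
tool_pos: [0.533, 0.0849, 0.0374]
orientation: [0.212, 1.561, -0.211]
force: [0.8, 0.1, 0.4]
opening: 0.0419
```

Call:
{"op": "jog_arm", "data": {
  "targets": [
    [0, 0, 0, 0, 0, 0, 0.7],
    [0, 0, 0, 0, 0, 0, 0.7],
    [-0.15, 0, 0, 0, 0, 0, 0.7],
    [-0.15, 0, 0, 0, 0, 0, 0.7]
  ],
  "squeeze": 25
}}

```text
t: 22.35
tool_pos: [0.5328, 0.0849, 0.0388]
orientation: [0.212, 1.561, -0.211]
force: [-0.1, -0.6, -1.3]
opening: 0.0409
```

```bash
python3 go.py -2.5 -38.5 38.8
```

```text
t 22.35 rack [ -4.1475 -25.061 ] 38.84047343809788 F [-0.1388 -0.6322 -1.2931] open 0.040883509067782285
[ 0.   -1.34  0.16 -0.   -0.04 -0.03]
```

Call:
{"op": "jog_arm", "data": {
  "targets": [
    [-0.02, -0.25, 0.05, 0, 0, 0, 0.7],
    [-0.02, -0.5, 0.1, 0, 0, 0, 0.7],
    [-0.02, -0.75, 0.15, 0, 0, 0, 0.7],
    [-0.02, -0.9, 0.15, 0, 0, 0, 0.7],
    [-0.02, -1.05, 0.15, 0, 0, 0, 0.7]
  ]
}}

```text
t: 22.98
tool_pos: [0.5316, 0.0745, 0.0392]
orientation: [0.212, 1.561, -0.21]
force: [1.4, 1.8, -1.0]
opening: 0.0413
```

Call:
{"op": "jog_arm", "data": {
  "targets": [
    [0, -0.1, 0, 0, 0, 0, 0.7],
    [0, -0.2, 0, 0, 0, 0, 0.7],
    [0, -0.25, 0, 0, 0, 0, 0.7],
    [0, -0.25, 0, 0, 0, 0, 0.7]
  ]
}}

```text
t: 23.48
tool_pos: [0.531, 0.0721, 0.0392]
orientation: [0.212, 1.561, -0.21]
force: [0.1, 1.9, -0.7]
opening: 0.0413
```

```bash
python3 go.py -2.5 -39.5 38.8
```

```text
t 23.475 rack [ -2.5336 -37.9653] 39.16535184304255 F [ 0.0509  1.8848 -0.7119] open 0.04130189713614342
[ 0.04 -0.15  0.   -0.01 -0.02 -0.05]
```

Call:
{"op": "jog_arm", "data": {
  "targets": [
    [0, -0.1, 0, 0, 0, 0, 0.7],
    [0, -0.15, 0, 0, 0, 0, 0.7],
    [0, -0.2, 0, 0, 0, 0, 0.7],
    [0, -0.2, 0, 0, 0, 0, 0.7]
  ]
}}

```text
t: 23.98
tool_pos: [0.5305, 0.0702, 0.0392]
orientation: [0.212, 1.561, -0.21]
force: [0.6, 2.5, -1.1]
opening: 0.0409
```

```bash
python3 go.py; python3 - <<'E'
from h import *
from plant import optics
d=optics.read_camera("scene"); cv2.imwrite(f"pics/scene20.png",cv2.resize(d["frame"][165:240,240:340,::-1],None,fx=8,fy=8,interpolation=cv2.INTER_CUBIC))
E
```

```text
t 23.975 rack [ -2.4869 -39.9235] 39.2180426214547 F [ 0.6047  2.4931 -1.1434] open 0.04090372357878735
```

View pics/scene20.png

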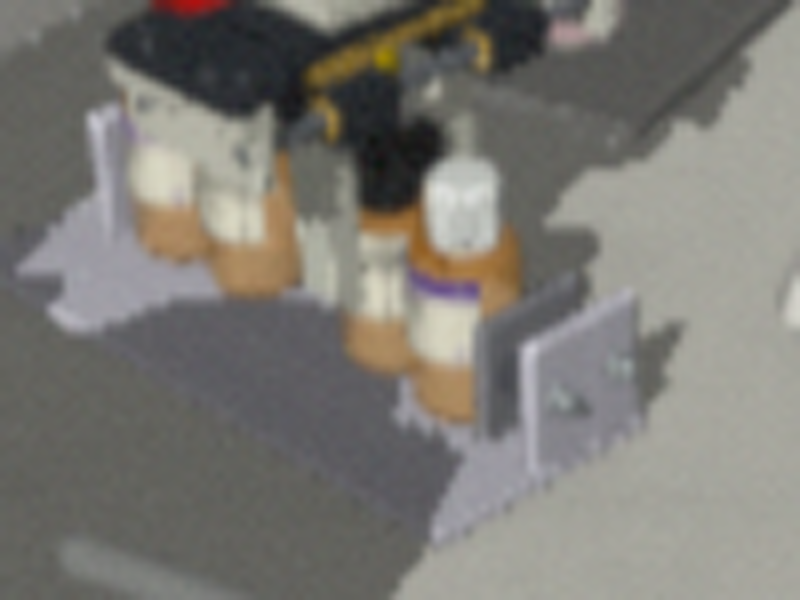

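Call:
{"op": "jog_arm", "data": {
  "targets": [
    [0, -0.08, 0, 0, 0, 0, 0.7],
    [0, -0.12, 0, 0, 0, 0, 0.7],
    [0.08, -0.12, 0, 0, 0, 0, 0.7],
    [0.15, -0.12, 0, 0, 0, 0, 0.7],
    [0.15, -0.12, 0, 0, 0, 0, 0.7]
  ]
}}

```text
t: 24.65
tool_pos: [0.5303, 0.0691, 0.0378]
orientation: [0.212, 1.56, -0.21]
force: [1.5, 2.8, 0.4]
opening: 0.041
```

Call:
{"op": "jog_arm", "data": {
  "targets": [
    [0, 0, 0, 0, 0, 0, 0.5],
    [0, 0, 0, 0, 0, 0, 0.1],
    [0, 0, 0, 0, 0, 0, 0.1],
    [0, 0, 0, 0, 0, 0, 0.1]
  ],
  "squeeze": 5
}}

```text
t: 25.15
tool_pos: [0.5303, 0.0689, 0.0378]
orientation: [0.212, 1.56, -0.21]
force: [0.7, 0.0, 0.1]
opening: 0.0724
```

Call:
{"op": "jog_arm", "data": {
  "targets": [
    [-4, 0, 0, 0, 0, 0, 0.1],
    [-10, 0, -1, 0, 0, 0, 0],
    [-15, 0.5, -2, 0, 0, 0, 0],
    [-19, 0.5, -2, 0, 0, 0, 0],
    [-19, 0.5, -2, 0, 0, 0, 0]
  ]
}}

```text
t: 25.78
tool_pos: [0.5146, 0.0791, 0.2324]
orientation: [0.213, 1.553, -0.209]
force: [-0.0, 0.2, 0.1]
opening: 0.093
```

```bash
python3 look.py w21; python3 go.py;python3 - <<'E'
import cv2
a=cv2.imread("pics/w21.png"); cv2.imwrite("pics/w21a.png",cv2.resize(a[130:280,260:460],(800,600),interpolation=cv2.INTER_CUBIC))
E
```

```text
t 25.825 rack [-21.2867 -35.9963] 229.71732694039676 F [ 0.4249 -0.4317 -1.1767] open 0.0929002041844139
```

View pics/w21.png

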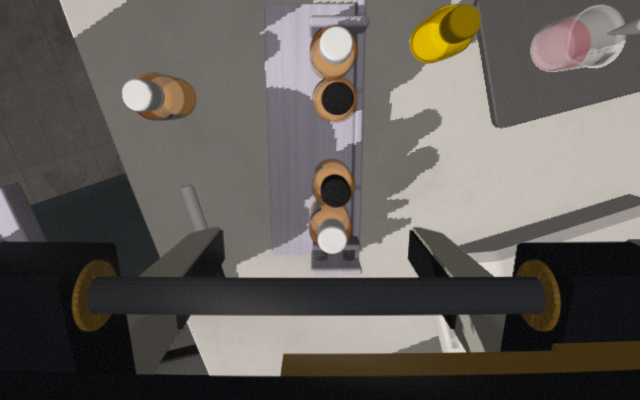

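View pics/w21a.png

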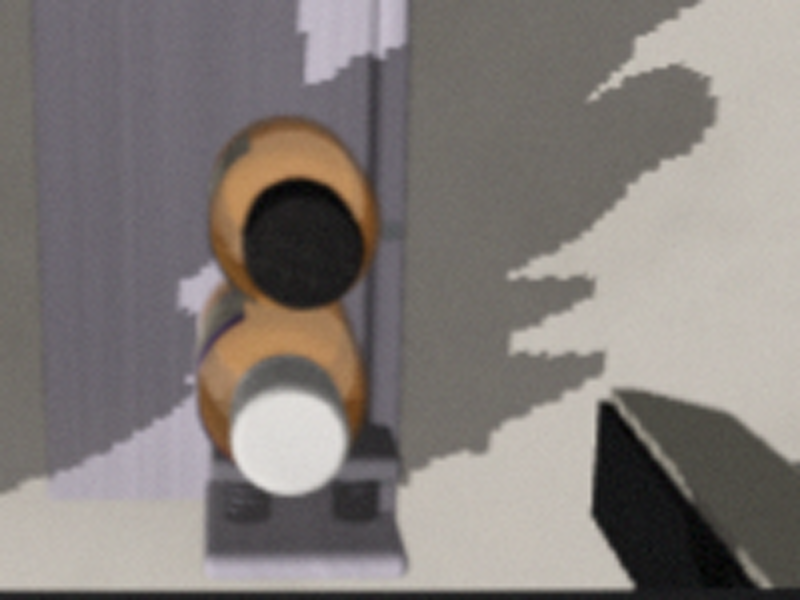

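```bash
python3 - <<'E'
from h import *; from go import rk
np.set_printoptions(precision=1,suppress=True)
w=pickle.load(open("w21.pkl","rb"))
A=lambda x,y:((x+.5)/4-.5+260,(y+.5)/4-.5+130)
for n,p,z in [("W1",(336,44),.102),("B2",(338,98),.099),("B3",A(304,244),.099),("W4",A(290,439),.102),("plate top outer",A(302,474),.057),("spare",(138.5,95.5),.096)]: 
    P=ray(w,[p],z)[0];print(n,rk(P),P*1000)
E
```

```text
W1 [-3.7 80.6] [561.3 186.7 102. ]
B2 [-1.4 39.2] [552.6 146.2  99. ]
B3 [ -2.3 -38.9] [530.9  71.1  99. ]
W4 [ -5.1 -82.9] [516.6  29.4 102. ]
plate top outer [   0.7 -109.4] [515.1   2.3  57. ]
spare [-167.6   42.1] [393.1 193.1  96. ]
```

```bash
python3 - <<'E'
from h import *; from plant import robot
from go import rk,yaw
st=robot.read_state(); print(rk([.392,.194]),rel(st,[.392,.194,.14],tgt_R(yaw)))
E
```

```text
[-168.8983   42.6805] [  8.94   7.85 -14.79  -0.     0.21  -0.12]
```

Call:
{"op": "jog_arm", "data": {
  "targets": [
    [0, 2, -5, 0, 0, 0, 0],
    [4, 5, -11, 0, 0, 0, 0],
    [9, 7.8, -14.8, 0, 0.2, 0, 0.05],
    [9, 7.8, -14.8, 0, 0.2, 0, 0.1],
    [9, 7.8, -14.8, 0, 0.2, 0, 0.1]
  ]
}}

```text
t: 26.45
tool_pos: [0.3905, 0.1934, 0.1377]
orientation: [0.21, 1.563, -0.21]
force: [0.2, -0.2, 0.8]
opening: 0.0841
```

```bash
python3 go.py -168.5 42.5 32; python3 look.py w22
```

```text
t 26.45 rack [-170.2064   41.6544] 137.68261721338746 F [ 0.1944 -0.1722  0.8406] open 0.0841341480945269
[10.57  0.09  0.2   0.1  -0.14  0.01]
```

View pics/w22.png

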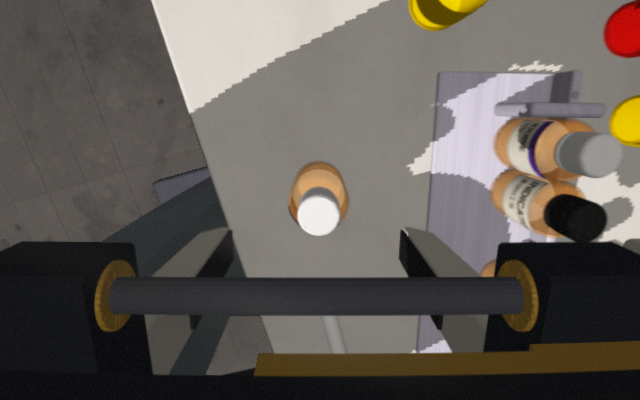

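The spare's cap is at (318,214), centred between the fingers.

```bash
python3 - <<'E'
from h import *; from go import rk
w=pickle.load(open("w22.pkl","rb")); print(rk(ray(w,[(318.5,214)],.096)[0]))
E
```

```text
[-169.0868   44.1124]
```

Call:
{"op": "jog_arm", "data": {
  "targets": [
    [5, 0.2, 0.1, 0, 0, 0, 0.1],
    [10.5, 0.2, 0.1, 0, 0, 0, 0.1],
    [10.5, 0.2, 0.1, 0, 0, 0, 0.1],
    [10.5, 0.2, 0.1, 0, 0, 0, 0.1]
  ]
}}

```text
t: 27.0
tool_pos: [0.3959, 0.195, 0.0368]
orientation: [0.213, 1.558, -0.209]
force: [0.5, -0.0, 0.1]
opening: 0.0838
```

```bash
python3 go.py -169 43.7 31.5
```

```text
t 27.0 rack [-165.3656   44.6579] 36.830975025691856 F [ 0.536  -0.044   0.1447] open 0.08376341851743019
[ 0.53 -0.1  -0.36 -0.02  0.13 -0.16]
```

Call:
{"op": "jog_arm", "data": {
  "targets": [
    [0.5, -0.1, -0.4, 0, 0.1, -0.1, 0.1],
    [0.5, -0.1, -0.4, 0, 0.1, -0.1, 0.3],
    [0.5, -0.1, -0.4, 0, 0.1, -0.1, 0.6],
    [0.5, -0.1, -0.4, 0, 0.1, -0.1, 0.65],
    [0.5, -0.1, -0.4, 0, 0.1, -0.1, 0.7]
  ],
  "squeeze": 5
}}

```text
t: 27.62
tool_pos: [0.3918, 0.1951, 0.0319]
orientation: [0.212, 1.56, -0.21]
force: [0.3, 0.0, -0.1]
opening: 0.0483
```

Call:
{"op": "jog_arm", "data": {
  "targets": [
    [0, 0, 0, 0, 0, 0, 0.7],
    [0, 0, 0, 0, 0, 0, 0.7],
    [0, 0, 0, 0, 0, 0, 0.7]
  ]
}}

```text
t: 28.0
tool_pos: [0.3918, 0.1951, 0.0318]
orientation: [0.212, 1.56, -0.21]
force: [0.6, 0.2, -0.6]
opening: 0.0424
```

```bash
python3 go.py -169 43.7 31.5
```

```text
t 28.0 rack [-169.4123   43.6619] 31.81135235586967 F [ 0.6114  0.1619 -0.5772] open 0.042430270480124745
[ 0.03  0.    0.04 -0.01  0.03 -0.05]
```

Call:
{"op": "jog_arm", "data": {
  "targets": [
    [0, 0, 0, 0, 0, 0, 0.7],
    [0, 0, 0, 0, 0, 0, 0.7],
    [-0.8, 0, 0, 0, 0, 0, 0.7],
    [-1.6, 0, 0, 0, 0, 0, 0.7],
    [-1.6, 0, 0, 0, 0, 0, 0.7]
  ],
  "squeeze": 20
}}

```text
t: 28.62
tool_pos: [0.3926, 0.1954, 0.049]
orientation: [0.212, 1.558, -0.21]
force: [-0.2, 0.6, -1.6]
opening: 0.0422
```

```bash
python3 go.py -75 0 48;python3 look.py w23
```

```text
t 28.625 rack [-168.6963   44.1906] 48.978487721110895 F [-0.2025  0.628  -1.6062] open 0.04217650396235683
[ 0.11 -4.42  9.37 -0.01  0.12 -0.12]
```

View pics/w23.png

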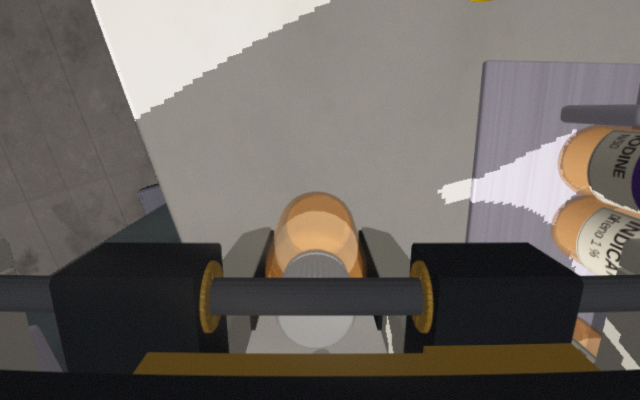

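The spare is held upright at (317,265) and lifted, with weight on the wrist. I'm moving it to just in front of the gap.

Call:
{"op": "jog_arm", "data": {
  "targets": [
    [0, -1.5, 3, 0, 0, 0, 0.7],
    [0, -3, 6, 0, 0, 0, 0.7],
    [0, -4.4, 9.3, 0, 0, 0, 0.7],
    [0, -4.4, 9.3, 0, 0, 0, 0.7],
    [0, -4.4, 9.3, 0, 0, 0, 0.7]
  ]
}}

```text
t: 29.3
tool_pos: [0.4695, 0.1282, 0.048]
orientation: [0.213, 1.56, -0.21]
force: [-0.4, 1.5, -1.8]
opening: 0.042
```

```bash
python3 go.py -45 0 42;python3 look.py w24
```

```text
t 29.3 rack [-76.7017  -0.1812] 48.044397030272094 F [-0.3939  1.5058 -1.7941] open 0.04197966004842646
[ 0.61  0.02  3.17 -0.04  0.02 -0.08]
```

View pics/w24.png

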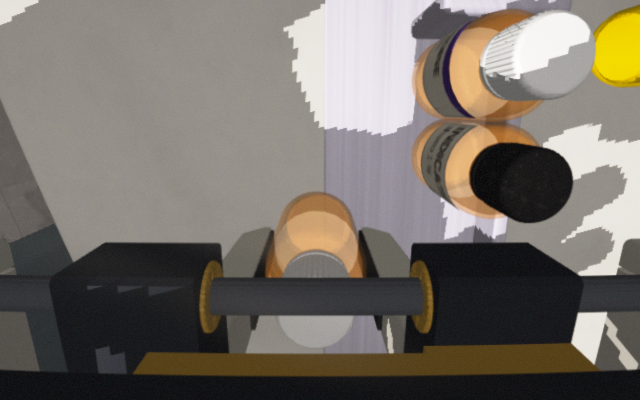

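Call:
{"op": "jog_arm", "data": {
  "targets": [
    [0, 0, 1.5, 0, 0, 0, 0.7],
    [0.3, 0, 3.1, 0, 0, 0, 0.7],
    [0.7, 0, 3.1, 0, 0, 0, 0.7],
    [0.7, 0, 3.1, 0, 0, 0, 0.7]
  ]
}}

```text
t: 29.85
tool_pos: [0.4984, 0.1204, 0.0403]
orientation: [0.212, 1.562, -0.21]
force: [-0.2, 0.1, -2.3]
opening: 0.0421
```

```bash
python3 go.py -22 0 39;python3 look.py w25
```

```text
t 29.85 rack [-46.8109  -0.0574] 40.34733967409369 F [-0.1776  0.1432 -2.32  ] open 0.04212291494142863
[ 0.13  0.01  2.48  0.01 -0.07 -0.05]
```

View pics/w25.png

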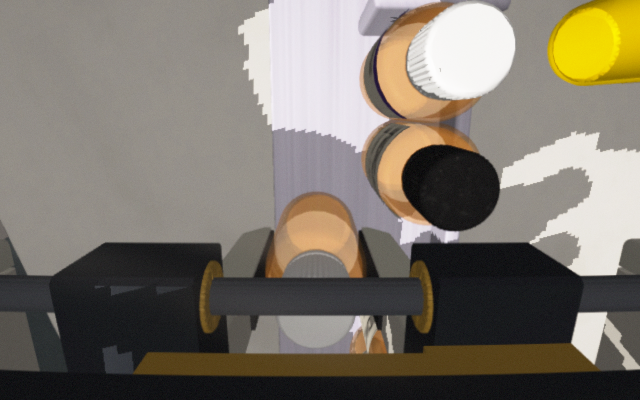

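Call:
{"op": "jog_arm", "data": {
  "targets": [
    [0.05, 0, 0.6, 0, 0, 0, 0.7],
    [0.1, 0, 1.2, 0, 0, 0, 0.7],
    [0.1, 0, 1.8, 0, 0, 0, 0.7],
    [0.1, 0, 2.2, 0, 0, 0, 0.7],
    [0.1, 0, 2.2, 0, 0, 0, 0.7]
  ]
}}

```text
t: 30.52
tool_pos: [0.5199, 0.1144, 0.0395]
orientation: [0.212, 1.561, -0.21]
force: [-0.1, -0.4, -1.2]
opening: 0.042
```

```bash
python3 go.py -18 0 39;python3 look.py w26;python3 - <<'E'
from h import *
from plant import optics
d=optics.read_camera("scene"); cv2.imwrite(f"pics/scene26.png",cv2.resize(d["frame"][165:240,240:340,::-1],None,fx=8,fy=8,interpolation=cv2.INTER_CUBIC))
E
```

```text
t 30.525 rack [-24.4335  -0.068 ] 39.54650174547214 F [-0.058  -0.3776 -1.1524] open 0.04199514828057805
[ 0.05  0.01  0.64 -0.   -0.05 -0.06]
```

View pics/w26.png

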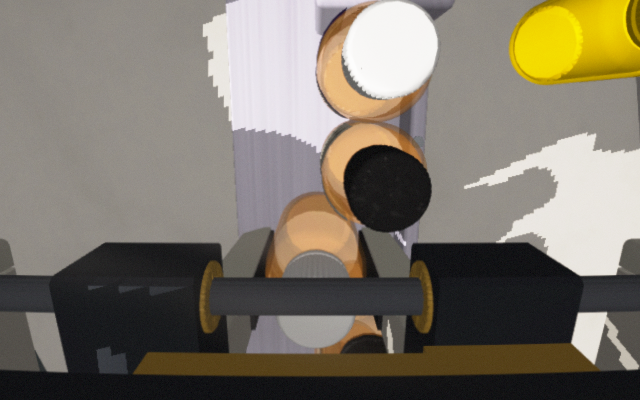

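View pics/scene26.png

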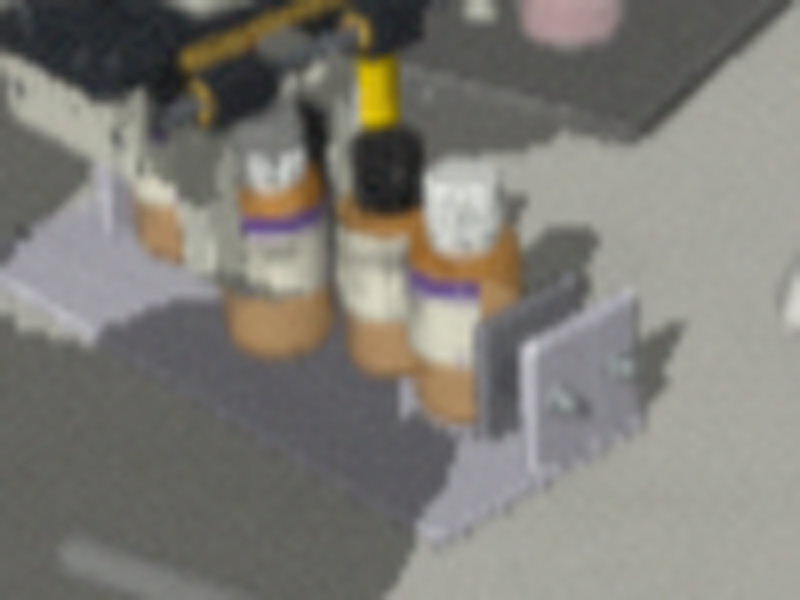

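Call:
{"op": "jog_arm", "data": {
  "targets": [
    [0.05, 0, 0.3, 0, 0, 0, 0.7],
    [0.05, 0, 0.6, 0, 0, 0, 0.7],
    [0.05, -0.03, 0.75, 0, 0, 0, 0.7],
    [0.05, -0.06, 0.9, 0, 0, 0, 0.7]
  ]
}}

```text
t: 31.12
tool_pos: [0.5281, 0.1115, 0.0389]
orientation: [0.212, 1.562, -0.21]
force: [0.7, -0.2, -1.4]
opening: 0.0424
```

```bash
python3 go.py -12 -1.8 39
```

```text
t 31.125 rack [-15.753   -0.7072] 38.9349424244159 F [ 0.7098 -0.2335 -1.44  ] open 0.04242939037529119
[-0.01 -0.11  0.38  0.   -0.07 -0.05]
```

Call:
{"op": "jog_arm", "data": {
  "targets": [
    [0, -0.03, 0.1, 0, 0, 0, 0.7],
    [0, -0.07, 0.25, 0, 0, 0, 0.7],
    [0, -0.1, 0.35, 0, 0, 0, 0.7]
  ]
}}

```text
t: 31.5
tool_pos: [0.5313, 0.11, 0.0391]
orientation: [0.212, 1.562, -0.21]
force: [-0.0, 2.4, -0.1]
opening: 0.042
```

```bash
python3 go.py -8 -2.6 39
```

```text
t 31.5 rack [-12.2437  -1.3473] 39.05742848357635 F [-0.0177  2.3585 -0.083 ] open 0.041991827242956935
[ 0.01 -0.13  0.42  0.01 -0.07 -0.09]
```

Call:
{"op": "jog_arm", "data": {
  "targets": [
    [0, -0.04, 0.15, 0, 0, 0, 0.7],
    [0, -0.07, 0.3, 0, 0, 0, 0.7],
    [0, -0.1, 0.42, 0, 0, 0, 0.7]
  ]
}}

```text
t: 31.88
tool_pos: [0.535, 0.1085, 0.0391]
orientation: [0.213, 1.562, -0.209]
force: [-3.2, 6.6, 0.2]
opening: 0.0419
```

```bash
python3 go.py -5 -3 39
```

```text
t 31.875 rack [-8.3476 -1.8208] 39.123652846555004 F [-3.2487  6.6002  0.2011] open 0.0419479591845537
[ 0.01 -0.12  0.33  0.01 -0.11 -0.13]
```

```bash
python3 look.py w27;python3 - <<'E'
from h import *
from plant import optics
d=optics.read_camera("scene"); cv2.imwrite(f"pics/scene27.png",cv2.resize(d["frame"][165:240,240:340,::-1],None,fx=8,fy=8,interpolation=cv2.INTER_CUBIC))
E
python3 go.py
```

```text
t 31.975 rack [-8.398  -1.8424] 39.05384523622871 F [-2.2959  5.8348 -0.4157] open 0.04196527391125846
```

View pics/w27.png

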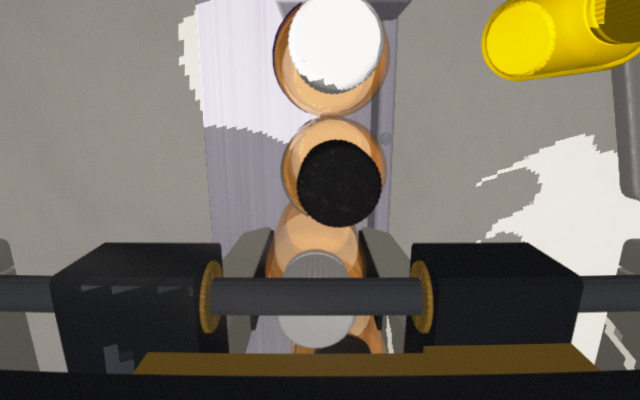

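View pics/scene27.png

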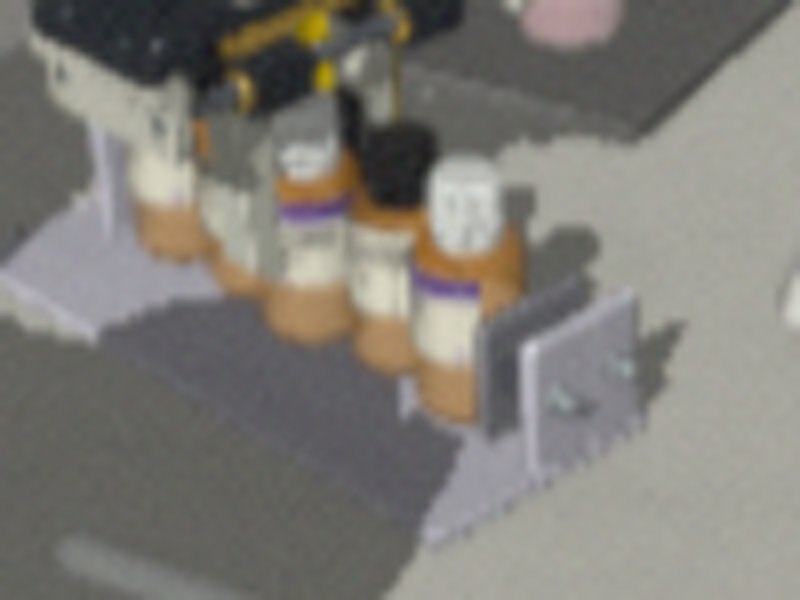

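Call:
{"op": "jog_arm", "data": {
  "targets": [
    [0, 0, 0.1, 0, 0, 0, 0.7],
    [0, -0.02, 0.2, 0, 0, 0, 0.7],
    [0, -0.02, 0.25, 0, 0, 0, 0.7]
  ]
}}

```text
t: 32.35
tool_pos: [0.5366, 0.1081, 0.0388]
orientation: [0.213, 1.564, -0.208]
force: [-3.1, 6.0, -0.3]
opening: 0.0421
```

```bash
python3 go.py -5 -3 39
```

```text
t 32.35 rack [-6.6375 -1.7069] 38.802067083456585 F [-3.1186  6.0012 -0.3053] open 0.042113501937842385
[-0.02 -0.13  0.16  0.01 -0.21 -0.16]
```

Call:
{"op": "jog_arm", "data": {
  "targets": [
    [0, -0.02, 0.1, 0, 0, 0, 0.7],
    [0, -0.04, 0.2, 0, 0, 0, 0.7],
    [0, -0.04, 0.25, 0, 0, 0, 0.7]
  ]
}}

```text
t: 32.72
tool_pos: [0.5382, 0.1076, 0.0385]
orientation: [0.214, 1.566, -0.208]
force: [-3.5, 6.3, 0.2]
opening: 0.0418
```

```bash
python3 go.py -2 -3 39
```

```text
t 32.725 rack [-5.0389 -1.7871] 38.4935828263928 F [-3.4529  6.3445  0.166 ] open 0.04181651755230453
[-0.05 -0.12  0.3   0.02 -0.32 -0.17]
```

Call:
{"op": "jog_arm", "data": {
  "targets": [
    [-0.05, 0, 0.1, 0, -0.2, 0, 0.7],
    [-0.05, 0, 0.2, 0, -0.2, 0, 0.7],
    [-0.05, 0, 0.25, 0, -0.2, 0, 0.7]
  ]
}}

```text
t: 33.1
tool_pos: [0.5395, 0.1073, 0.0385]
orientation: [0.214, 1.565, -0.208]
force: [-4.5, 5.5, 1.1]
opening: 0.0419
```

```bash
python3 go.py -2 -3 39; python3 look.py w28
```

```text
t 33.1 rack [-3.6949 -1.7375] 38.46765096347374 F [-4.5101  5.4666  1.1162] open 0.04190500299876734
[-0.05 -0.13  0.17  0.02 -0.26 -0.17]
```

View pics/w28.png

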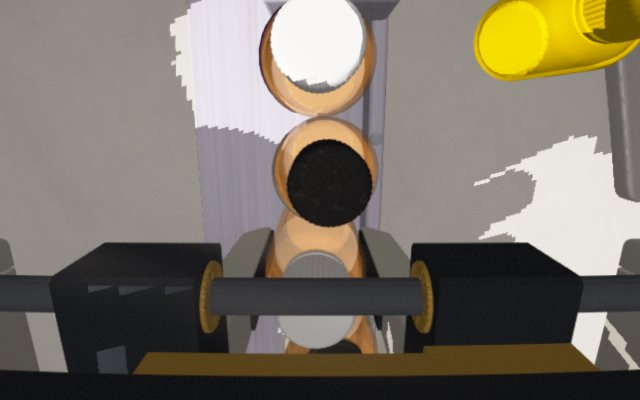

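Call:
{"op": "jog_arm", "data": {
  "targets": [
    [-0.03, 0, 0.1, 0, -0.2, 0, 0.7],
    [-0.03, 0, 0.2, 0, -0.2, 0, 0.7],
    [-0.03, 0, 0.25, 0, -0.2, 0, 0.7]
  ]
}}

```text
t: 33.52
tool_pos: [0.5408, 0.107, 0.0383]
orientation: [0.213, 1.564, -0.208]
force: [-4.4, 5.1, 0.6]
opening: 0.0419
```

```bash
python3 go.py -2 -3 39
```

```text
t 33.525 rack [-2.3029 -1.7165] 38.32290641756969 F [-4.3966  5.1083  0.5878] open 0.04191202661160413
[-0.07 -0.13  0.03  0.03 -0.2  -0.15]
```

Call:
{"op": "jog_arm", "data": {
  "targets": [
    [-0.03, 0, 0.1, 0, -0.2, 0, 0.7],
    [-0.03, 0, 0.15, 0, -0.2, 0, 0.7]
  ]
}}

```text
t: 33.78
tool_pos: [0.5411, 0.1069, 0.0382]
orientation: [0.213, 1.563, -0.209]
force: [-4.4, 4.8, 1.5]
opening: 0.0421
```

```bash
python3 go.py -2 -3 39
```

```text
t 33.775 rack [-1.9755 -1.7212] 38.212481900197545 F [-4.4289  4.808   1.486 ] open 0.04205828218723018
[-0.08 -0.13 -0.    0.03 -0.14 -0.13]
```

Call:
{"op": "jog_arm", "data": {
  "targets": [
    [-0.03, 0, 0.1, 0, 0, 0, 0.7],
    [-0.03, 0, 0.15, 0, 0, 0, 0.7],
    [-0.03, 0, 0.15, 0, 0, 0, 0.7]
  ]
}}

```text
t: 34.15
tool_pos: [0.5418, 0.1066, 0.0381]
orientation: [0.213, 1.564, -0.209]
force: [-3.2, 4.4, 0.2]
opening: 0.0422
```

```bash
python3 go.py -2 -3 39; python3 look.py w29
```

```text
t 34.15 rack [-1.2643 -1.8089] 38.10796445823004 F [-3.2191  4.4001  0.2408] open 0.042188588238328696
[-0.09 -0.12 -0.07  0.04 -0.24 -0.12]
```

View pics/w29.png

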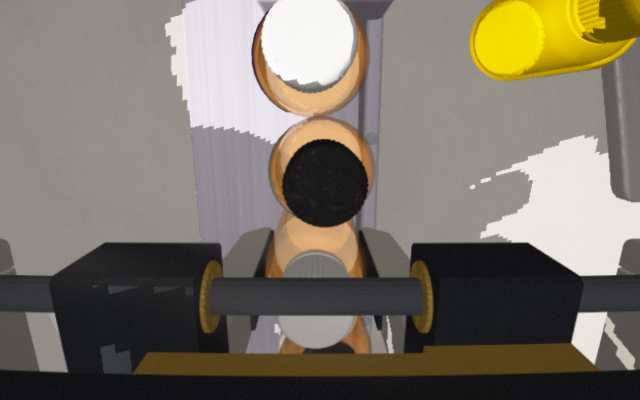

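Call:
{"op": "jog_arm", "data": {
  "targets": [
    [-0.04, 0, 0.1, 0, -0.1, 0, 0.7],
    [-0.04, 0, 0.2, 0, -0.1, 0, 0.7],
    [-0.04, 0, 0.2, 0, -0.1, 0, 0.7]
  ]
}}

```text
t: 34.58
tool_pos: [0.5429, 0.1062, 0.0379]
orientation: [0.212, 1.565, -0.209]
force: [-3.3, 5.1, -1.0]
opening: 0.0421
```

Call:
{"op": "jog_arm", "data": {
  "targets": [
    [-0.02, 0, 0.1, 0, -0.1, 0, 0.7],
    [-0.02, 0, 0.15, 0, -0.1, 0, 0.7]
  ]
}}

```text
t: 34.83
tool_pos: [0.5433, 0.1061, 0.0378]
orientation: [0.212, 1.565, -0.209]
force: [-6.5, 4.4, 2.8]
opening: 0.0421
```

```bash
python3 go.py -2 -3 39
```

```text
t 34.825 rack [ 0.3271 -1.8657] 37.81747216676955 F [-6.4731  4.3989  2.8354] open 0.04211592705211097
[-0.12 -0.11 -0.23  0.04 -0.27 -0.09]
```

Call:
{"op": "jog_arm", "data": {
  "targets": [
    [-0.04, 0, 0.04, 0, -0.1, 0, 0.7],
    [-0.04, 0, 0.08, 0, -0.1, 0, 0.7],
    [-0.04, 0, 0.08, 0, -0.1, 0, 0.7]
  ]
}}

```text
t: 35.2
tool_pos: [0.5435, 0.1059, 0.0379]
orientation: [0.212, 1.565, -0.209]
force: [-3.4, 4.5, -1.4]
opening: 0.0422
```

```bash
python3 go.py -2 -3 39; python3 look.py w30
```

```text
t 35.2 rack [ 0.5858 -1.9653] 37.876490480524716 F [-3.3853  4.5256 -1.3686] open 0.04221692593308434
[-0.11 -0.1  -0.26  0.04 -0.24 -0.07]
```

View pics/w30.png

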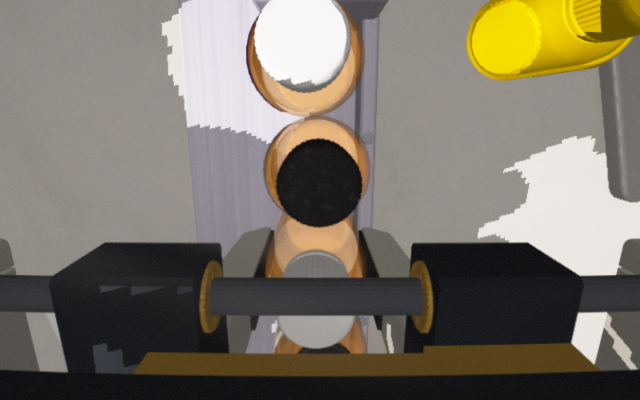

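Call:
{"op": "jog_arm", "data": {
  "targets": [
    [0, 0, 0.06, 0, 0, 0, 0.7],
    [0, 0, 0.1, 0, 0, 0, 0.7],
    [0, 0, 0.1, 0, 0, 0, 0.7]
  ]
}}

```text
t: 35.62
tool_pos: [0.5437, 0.1059, 0.0378]
orientation: [0.212, 1.567, -0.209]
force: [-6.4, 5.1, 4.0]
opening: 0.0421
```

Call:
{"op": "jog_arm", "data": {
  "targets": [
    [0, 0, 0.06, 0, 0, 0, 0.7],
    [0, 0, 0.06, 0, 0, 0, 0.7]
  ]
}}

```text
t: 35.88
tool_pos: [0.5436, 0.1059, 0.0378]
orientation: [0.212, 1.568, -0.209]
force: [-4.9, 4.4, 2.2]
opening: 0.0419
```

```bash
python3 go.py -2 -3 39; python3 look.py w31
```

```text
t 35.875 rack [ 0.6829 -1.9448] 37.825962939441226 F [-4.8677  4.3987  2.2108] open 0.04189574689116193
[-0.12 -0.11 -0.27  0.05 -0.44 -0.05]
```

View pics/w31.png

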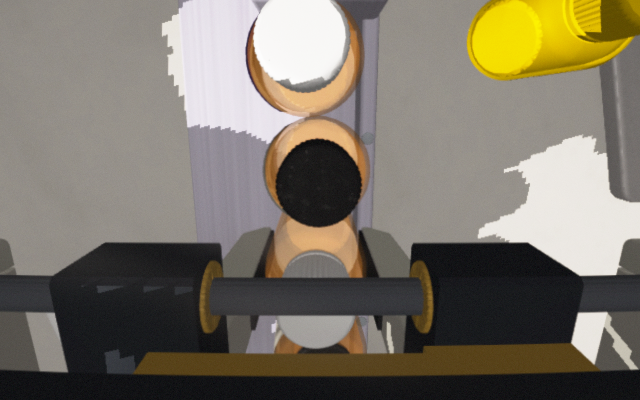

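Call:
{"op": "jog_arm", "data": {
  "targets": [
    [0, 0.05, 0, 0, 0, 0, 0.7],
    [0, 0.1, 0, 0, 0, 0, 0.7],
    [0, 0.1, 0, 0, 0, 0, 0.7]
  ]
}}

```text
t: 36.3
tool_pos: [0.5436, 0.1061, 0.0378]
orientation: [0.211, 1.569, -0.21]
force: [-4.4, -0.7, 2.6]
opening: 0.0424
```

```bash
python3 go.py
```

```text
t 36.3 rack [ 0.647  -1.8069] 37.843660806382545 F [-4.3795 -0.6888  2.5535] open 0.042375640667866456
```

Call:
{"op": "jog_arm", "data": {
  "targets": [
    [0, 0, 0, 0, 0, 0, 0.7],
    [0, 0, 0, 0, 0, 0, 0.5],
    [0, 0, 0, 0, 0, 0, 0.2],
    [0, 0, 0, 0, 0, 0, 0.1],
    [0, 0, 0, 0, 0, 0, 0.1]
  ],
  "squeeze": 5
}}

```text
t: 36.92
tool_pos: [0.5439, 0.1061, 0.0379]
orientation: [0.211, 1.568, -0.21]
force: [-0.0, -0.9, -0.5]
opening: 0.0718
```

```bash
python3 go.py; python3 look.py w32
```

```text
t 36.925 rack [ 0.8593 -1.7851] 37.94973932501115 F [-0.0433 -0.9196 -0.5066] open 0.07176399633813609
```

View pics/w32.png

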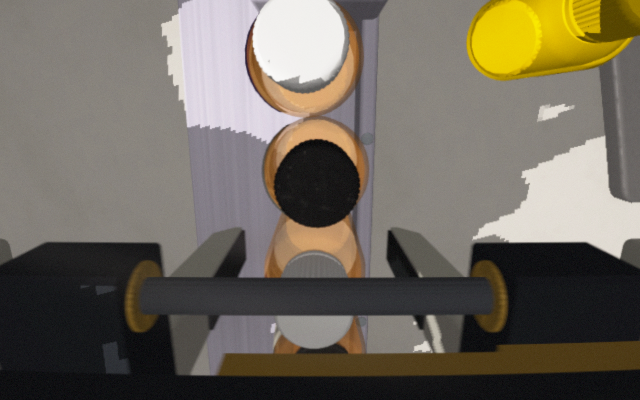

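The spare stayed upright in place at (317,300). Next I lift and look from above.

Call:
{"op": "jog_arm", "data": {
  "targets": [
    [-4, 0, 0, 0, 0, 0, 0.1],
    [-10, 0, -1, 0, 0, 0, 0],
    [-15, -2, -2, 0, 0, 0, 0],
    [-19, -3.5, -2, 0, 0, 0, 0],
    [-19, -3.5, -2, 0, 0, 0, 0]
  ]
}}

```text
t: 37.6
tool_pos: [0.5189, 0.0767, 0.2328]
orientation: [0.213, 1.56, -0.21]
force: [-0.1, 1.0, -1.0]
opening: 0.093
```

```bash
python3 go.py; python3 look.py w33; python3 - <<'E'
from h import *
from plant import optics
a=cv2.imread("pics/w33.png"); cv2.imwrite("pics/w33a.png",cv2.resize(a[130:280,240:440],(800,600),interpolation=cv2.INTER_CUBIC))
cv2.imwrite("pics/w33b.png",cv2.resize(a[0:150,240:440],(800,600),interpolation=cv2.INTER_CUBIC))
d=optics.read_camera("scene"); cv2.imwrite(f"pics/scene33.png",cv2.resize(d["frame"][165:240,240:340,::-1],None,fx=8,fy=8,interpolation=cv2.INTER_CUBIC))
E
```

```text
t 37.6 rack [-15.3771 -36.7489] 232.82448336356538 F [-0.1393  0.978  -0.9734] open 0.09297591400768641
```

View pics/w33a.png

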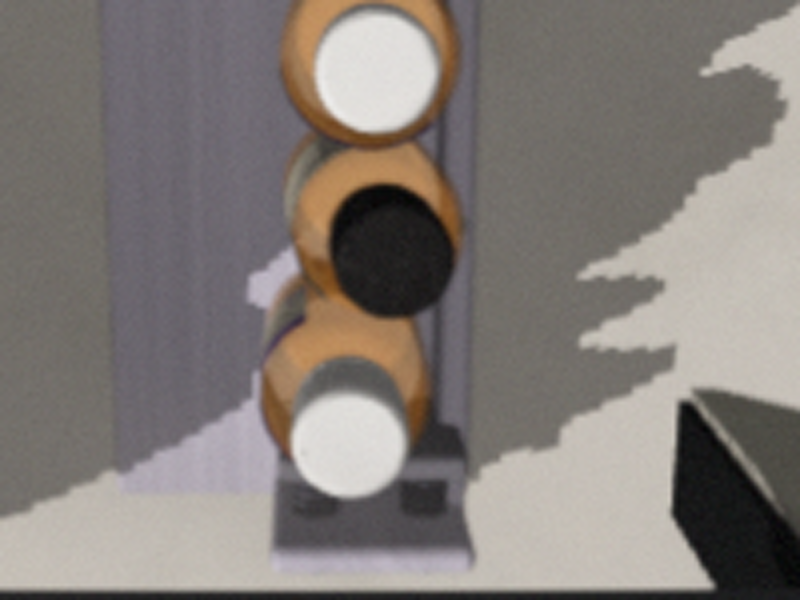

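View pics/w33b.png

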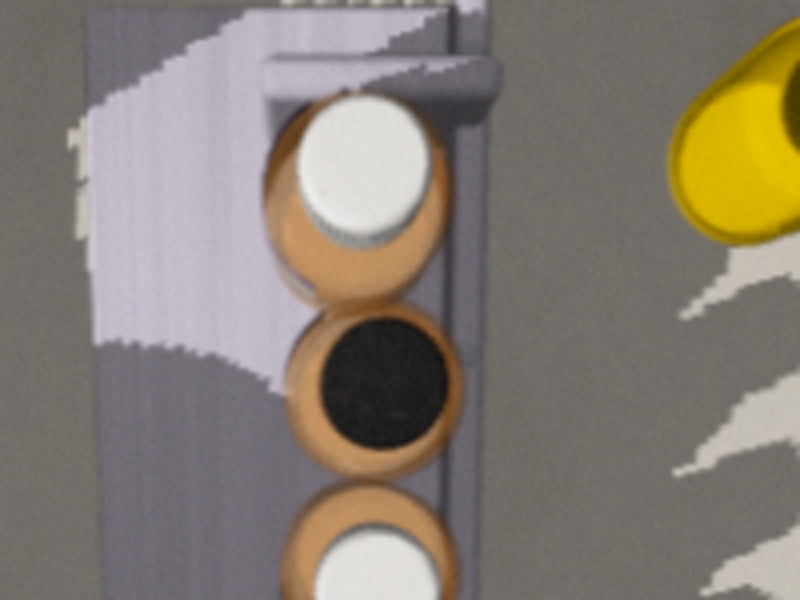

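View pics/scene33.png

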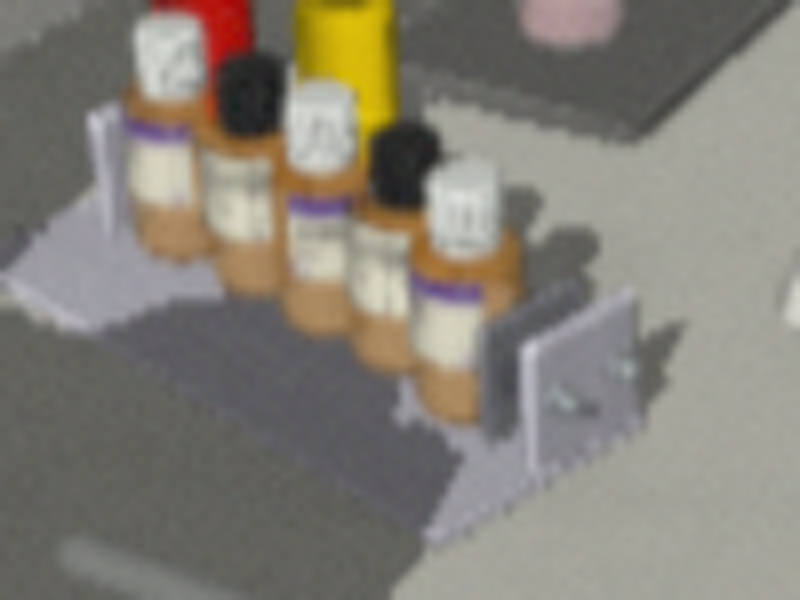

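```bash
python3 - <<'E'
from h import *; from go import rk
np.set_printoptions(precision=1,suppress=True)
w=pickle.load(open("w33.pkl","rb"))
A=lambda x,y:((x+.5)/4-.5+240,(y+.5)/4-.5+130)
B=lambda x,y:((x+.5)/4-.5+240,(y+.5)/4-.5)
for n,p,z in [("W1",B(365,160),.102),("B2",B(385,384),.099),("S",A(377,71),.102),("B3",A(393,250),.099),("W4",A(349,443),.102),("plate outer",A(372,474),.057),("rail",B(451,150),.032),("rail",A(437,380),.032)]: print(n,rk(ray(w,[p],z)[0]))
E
```

```text
W1 [-3.8 82.5]
B2 [ 0.7 39.7]
S [-0.6 -2.4]
B3 [  3.5 -41.7]
W4 [ -5.9 -85.4]
plate outer [   1.6 -111. ]
rail [19.9 97.7]
rail [ 20.4 -93.7]
```

The spare stands home at the rail and in the middle. B3's cap, though, reads about 3–4 mm off towards the rail and the spare, so B3 is leaning slightly. W4 also stands about 4 mm short of the rail, which makes the row zigzag. I'll grip W4, take it gently back against the plate and to the rail so that B3 straightens, then let it return.

```bash
python3 go.py -5.5 -85 130
```

```text
t 37.7 rack [-17.5156 -36.6958] 228.16394946097287 F [-0.7242 -0.1891 -1.0381] open 0.09304779797095536
[ 9.81 -4.83  1.27  0.01 -0.4   0.  ]
```

Call:
{"op": "jog_arm", "data": {
  "targets": [
    [2, -4.8, 1.3, 0, 0, 0, 0.1],
    [6, -4.8, 1.3, 0, 0, 0, 0.1],
    [9.8, -4.8, 1.3, 0, 0, 0, 0.1],
    [9.8, -4.8, 1.3, 0, 0, 0, 0.1],
    [9.8, -4.8, 1.3, 0, 0, 0, 0.1]
  ]
}}

```text
t: 38.33
tool_pos: [0.5161, 0.028, 0.1305]
orientation: [0.211, 1.568, -0.21]
force: [0.2, -0.4, 1.0]
opening: 0.0843
```

```bash
python3 go.py -5.5 -85 38; python3 look.py w34;  python3 - <<'E'
from h import *
a=cv2.imread("pics/w34.png"); cv2.imwrite("pics/w34a.png",cv2.resize(a[60:285,200:500],(800,600),interpolation=cv2.INTER_CUBIC))
E
```

```text
t 38.325 rack [ -5.2031 -84.4214] 130.47170749183428 F [ 0.1747 -0.394   0.9575] open 0.08430371571274446
[ 9.25 -0.06  0.04  0.04 -0.42  0.01]
```

View pics/w34a.png

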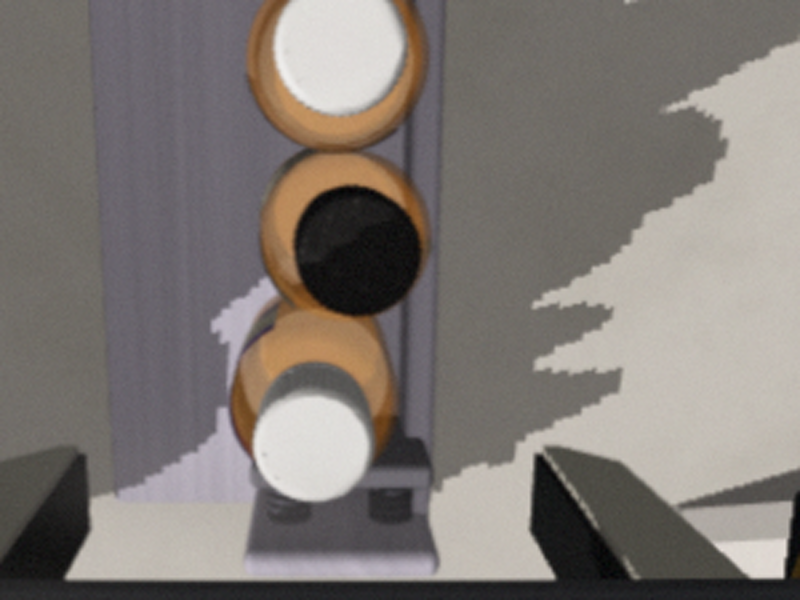

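Call:
{"op": "jog_arm", "data": {
  "targets": [
    [5, 0, 0, 0, -0.4, 0, 0.1],
    [9.3, 0, 0, 0, -0.4, 0, 0.1],
    [9.3, 0, 0, 0, -0.4, 0, 0.1],
    [9.3, 0, 0, 0, -0.4, 0, 0.1]
  ]
}}

```text
t: 38.88
tool_pos: [0.5182, 0.0281, 0.0411]
orientation: [0.21, 1.556, -0.21]
force: [0.7, 0.6, 0.1]
opening: 0.0841
```

```bash
python3 go.py -5.5 -85 38
```

```text
t 38.875 rack [ -3.1439 -83.7193] 41.05809390761435 F [0.7201 0.6096 0.1156] open 0.08413110830988103
[ 0.3  -0.13 -0.24  0.05  0.27 -0.06]
```

Call:
{"op": "jog_arm", "data": {
  "targets": [
    [0.3, -0.1, -0.2, 0, 0.2, 0, 0.1],
    [0.3, -0.1, -0.2, 0, 0.2, 0, 0.3],
    [0.3, -0.1, -0.2, 0, 0.2, 0, 0.6],
    [0.3, -0.1, -0.2, 0, 0.2, 0, 0.65],
    [0.3, -0.1, -0.2, 0, 0.2, 0, 0.7]
  ],
  "squeeze": 5
}}

```text
t: 39.5
tool_pos: [0.516, 0.0277, 0.038]
orientation: [0.211, 1.559, -0.21]
force: [-0.2, -0.7, -0.4]
opening: 0.0482
```

Call:
{"op": "jog_arm", "data": {
  "targets": [
    [0, 0, 0, 0, 0, 0, 0.7],
    [0, 0, 0, 0, 0, 0, 0.7],
    [0, 0, 0, 0, 0, 0, 0.7]
  ]
}}

```text
t: 39.88
tool_pos: [0.516, 0.0277, 0.038]
orientation: [0.211, 1.559, -0.21]
force: [0.0, 0.3, -0.2]
opening: 0.0424
```

Call:
{"op": "jog_arm", "data": {
  "targets": [
    [0, 0, 0, 0, 0, 0, 0.7],
    [0, 0, 0, 0, 0, 0, 0.7],
    [-0.13, 0, 0, 0, 0, 0, 0.7],
    [-0.13, 0, 0, 0, 0, 0, 0.7]
  ],
  "squeeze": 25
}}

```text
t: 40.38
tool_pos: [0.5155, 0.0278, 0.0389]
orientation: [0.211, 1.56, -0.21]
force: [0.5, 1.0, -2.2]
opening: 0.0417
```

```bash
python3 go.py
```

```text
t 40.375 rack [ -5.674  -84.7557] 38.923218201085675 F [ 0.5061  1.0486 -2.1688] open 0.04172815580241989
```

Call:
{"op": "jog_arm", "data": {
  "targets": [
    [-0.02, -0.15, 0, 0, 0, 0, 0.7],
    [-0.02, -0.3, 0.1, 0, 0, 0, 0.7],
    [-0.02, -0.45, 0.25, 0, 0, 0, 0.7],
    [-0.02, -0.5, 0.35, 0, 0, 0, 0.7],
    [-0.02, -0.5, 0.35, 0, 0, 0, 0.7]
  ]
}}

```text
t: 41.0
tool_pos: [0.5177, 0.022, 0.0391]
orientation: [0.211, 1.56, -0.21]
force: [0.7, 2.0, -2.7]
opening: 0.0419
```

```bash
python3 go.py; python3 look.py w35;  python3 - <<'E'
from h import *
from plant import optics
d=optics.read_camera("scene"); cv2.imwrite(f"pics/scene35.png",cv2.resize(d["frame"][165:240,240:340,::-1],None,fx=8,fy=8,interpolation=cv2.INTER_CUBIC))
E
```

```text
t 41.0 rack [ -2.0704 -89.7473] 39.12696900079203 F [ 0.7476  1.9886 -2.7174] open 0.041891529686987096
```

View pics/w35.png

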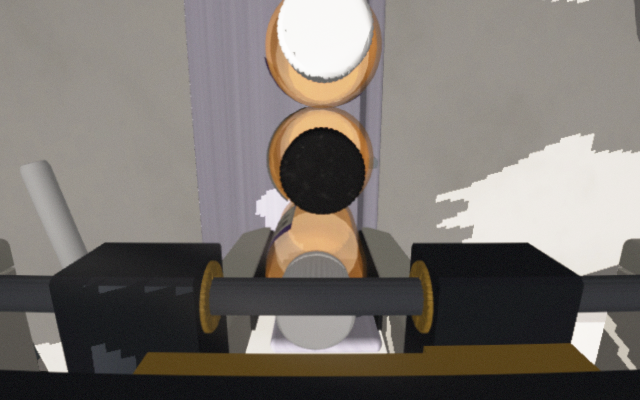

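View pics/scene35.png

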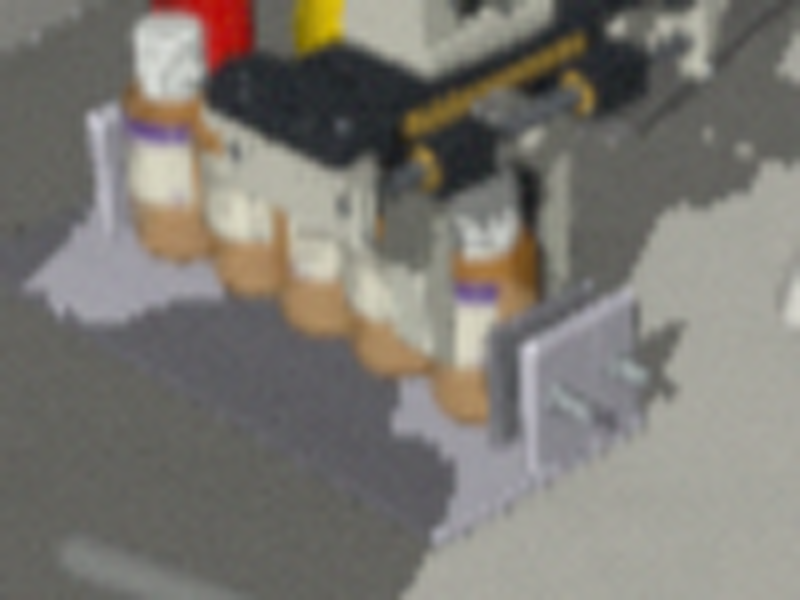

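```bash
python3 - <<'E'
from h import *; from go import rk
np.set_printoptions(precision=1,suppress=True)
w=pickle.load(open("w35.pkl","rb"))
for n,p,z in [("S",(324,36),.102),("B3",(322,171),.099),("B3 body top",(320,158),.061),("S body",(323,50),.061),("rail",(378,200),.032),("W4",(316,301),.103)]: print(n,rk(ray(w,[p],z)[0]))
E
```

```text
S [-0.3 -5.3]
B3 [ -0.6 -43.3]
B3 body top [ -0.8 -44.3]
S body [ 0.2 -2.5]
rail [ 29.1 -69.5]
W4 [ -2.4 -85.1]
```

Call:
{"op": "jog_arm", "data": {
  "targets": [
    [0, 0.06, 0, 0, 0, 0, 0.7],
    [0, 0.12, 0, 0, 0, 0, 0.7],
    [0, 0.12, 0, 0, 0, 0, 0.7]
  ]
}}

```text
t: 41.48
tool_pos: [0.518, 0.0233, 0.0392]
orientation: [0.211, 1.56, -0.209]
force: [-0.5, 1.7, -3.5]
opening: 0.0423
```

Call:
{"op": "jog_arm", "data": {
  "targets": [
    [0, 0.05, 0, 0, 0, 0, 0.7],
    [0, 0.08, 0, 0, 0, 0, 0.7]
  ]
}}

```text
t: 41.72
tool_pos: [0.5182, 0.0241, 0.0391]
orientation: [0.211, 1.56, -0.209]
force: [0.9, 2.4, -3.2]
opening: 0.0423
```

```bash
python3 go.py; python3 look.py w36 220 60
```

```text
t 41.725 rack [ -2.1071 -87.6232] 39.1381436910809 F [ 0.8848  2.4131 -3.1728] open 0.04232500201259801
```

View pics/w36.png

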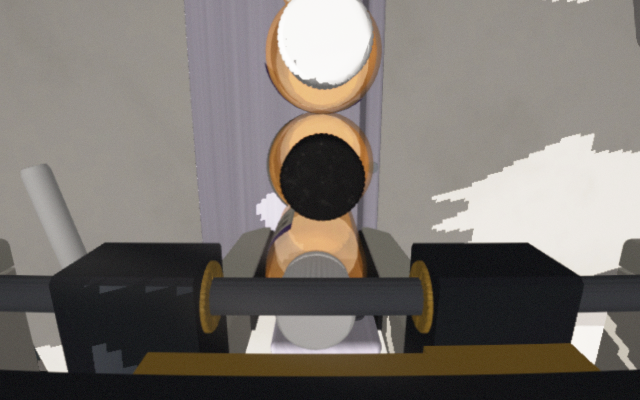

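Call:
{"op": "jog_arm", "data": {
  "targets": [
    [0, 0.05, 0, 0, 0, 0, 0.7],
    [0, 0.1, 0, 0, 0, 0, 0.7],
    [0, 0.1, 0, 0, 0, 0, 0.7]
  ]
}}

```text
t: 42.15
tool_pos: [0.5185, 0.0251, 0.0391]
orientation: [0.211, 1.56, -0.209]
force: [0.1, 2.0, -3.5]
opening: 0.0419
```

Call:
{"op": "jog_arm", "data": {
  "targets": [
    [0, 0.05, 0, 0, 0, 0, 0.7],
    [0, 0.08, 0, 0, 0, 0, 0.7],
    [0, 0.08, 0, 0, 0, 0, 0.7]
  ]
}}

```text
t: 42.52
tool_pos: [0.5187, 0.0258, 0.0392]
orientation: [0.211, 1.56, -0.209]
force: [0.3, 1.5, -2.3]
opening: 0.0418
```

```bash
python3 go.py; python3 look.py w37
```

```text
t 42.525 rack [ -2.0461 -85.7744] 39.1630058089793 F [ 0.3146  1.4675 -2.2757] open 0.041827663042419236
```

View pics/w37.png

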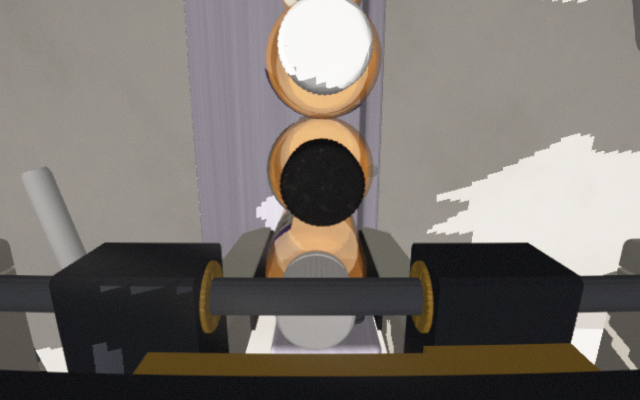

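Call:
{"op": "jog_arm", "data": {
  "targets": [
    [0, 0.05, 0, 0, 0, 0, 0.7],
    [0, 0.1, 0, 0, 0, 0, 0.7],
    [0, 0.1, 0, 0, 0, 0, 0.7]
  ]
}}

```text
t: 42.95
tool_pos: [0.5189, 0.0263, 0.0392]
orientation: [0.21, 1.56, -0.21]
force: [-1.7, -2.9, -2.0]
opening: 0.0422
```

```bash
python3 go.py
```

```text
t 42.95 rack [ -2.0551 -85.2695] 39.151867207493666 F [-1.6942 -2.9114 -2.0097] open 0.04218950041260345
```

Call:
{"op": "jog_arm", "data": {
  "targets": [
    [0, -0.03, 0, 0, 0, 0, 0.7],
    [0.06, -0.03, 0, 0, 0, 0, 0.7],
    [0.13, -0.03, 0, 0, 0, 0, 0.7],
    [0.13, -0.03, 0, 0, 0, 0, 0.7]
  ]
}}

```text
t: 43.45
tool_pos: [0.5191, 0.0261, 0.038]
orientation: [0.21, 1.56, -0.21]
force: [1.5, -0.1, -1.6]
opening: 0.0422
```

```bash
python3 go.py
```

```text
t 43.45 rack [ -1.8057 -85.4218] 37.986916434388355 F [ 1.4957 -0.0601 -1.6467] open 0.042207020292787806
```

Call:
{"op": "jog_arm", "data": {
  "targets": [
    [0.06, 0, 0, 0, 0, 0, 0.7],
    [0.06, 0, 0, 0, 0, 0, 0.7]
  ]
}}

```text
t: 43.7
tool_pos: [0.5192, 0.0262, 0.0379]
orientation: [0.21, 1.56, -0.21]
force: [-2.8, 0.7, 5.0]
opening: 0.0423
```

Call:
{"op": "jog_arm", "data": {
  "targets": [
    [0, 0, 0, 0, 0, 0, 0.7],
    [0, 0, 0, 0, 0, 0, 0.5],
    [0, 0, 0, 0, 0, 0, 0.2],
    [0, 0, 0, 0, 0, 0, 0.1],
    [0, 0, 0, 0, 0, 0, 0.1]
  ],
  "squeeze": 5
}}

```text
t: 44.32
tool_pos: [0.5192, 0.0262, 0.0379]
orientation: [0.21, 1.56, -0.21]
force: [0.7, -0.4, 0.2]
opening: 0.0718
```

Call:
{"op": "jog_arm", "data": {
  "targets": [
    [-4, 0, 0, 0, 0, 0, 0.1],
    [-10, 0, -1, 0, 0, 0, 0],
    [-15, 2, -2, 0, 0, 0, 0],
    [-19, 4.8, -2, 0, 0, 0, 0],
    [-19, 4.8, -2, 0, 0, 0, 0]
  ]
}}

```text
t: 44.95
tool_pos: [0.5149, 0.0793, 0.2325]
orientation: [0.21, 1.552, -0.207]
force: [0.6, 0.3, -0.0]
opening: 0.0931
```

```bash
python3 go.py; python3 look.py w38; python3 - <<'E'
from h import *
from plant import optics
a=cv2.imread("pics/w38.png"); cv2.imwrite("pics/w38a.png",cv2.resize(a[130:280,240:440],(800,600),interpolation=cv2.INTER_CUBIC))
cv2.imwrite("pics/w38b.png",cv2.resize(a[0:150,240:440],(800,600),interpolation=cv2.INTER_CUBIC))
d=optics.read_camera("scene"); cv2.imwrite(f"pics/scene38.png",cv2.resize(d["frame"][165:240,240:340,::-1],None,fx=8,fy=8,interpolation=cv2.INTER_CUBIC))
E
```

```text
t 44.95 rack [-19.9071 -35.249 ] 232.52066193180437 F [ 0.5965  0.2988 -0.0045] open 0.09308962165248376
```

View pics/w38a.png

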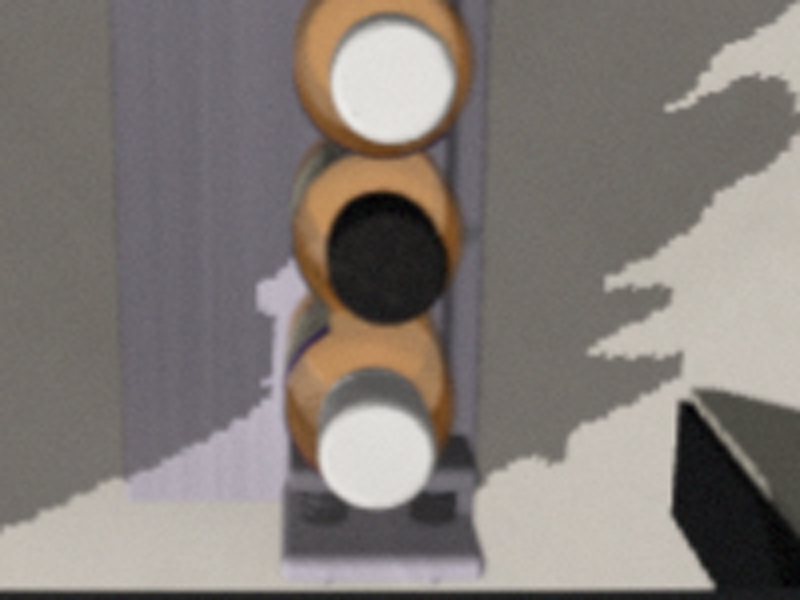

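View pics/w38b.png

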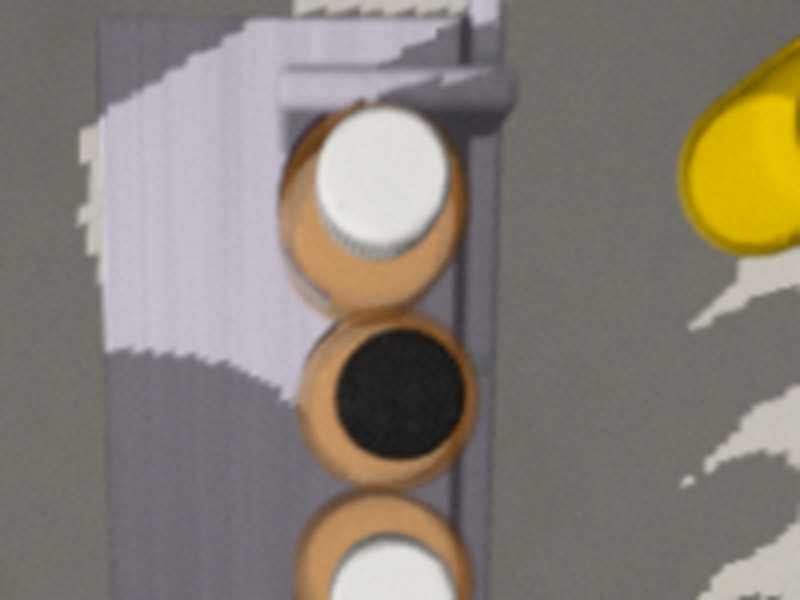

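View pics/scene38.png

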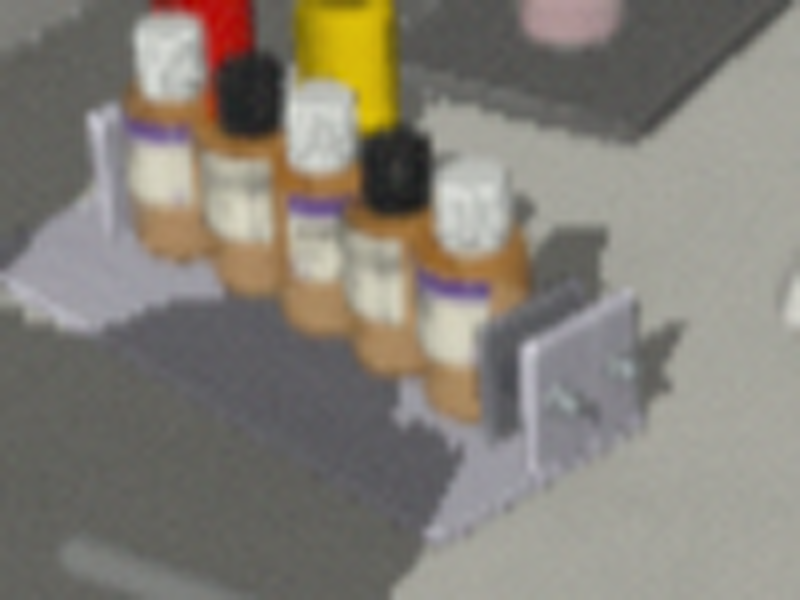

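```bash
python3 - <<'E'
from h import *; from go import rk
np.set_printoptions(precision=1,suppress=True)
w=pickle.load(open("w38.pkl","rb"))
A=lambda x,y:((x+.5)/4-.5+240,(y+.5)/4-.5+130)
B=lambda x,y:((x+.5)/4-.5+240,(y+.5)/4-.5)
for n,p,z in [("W1",B(382,172),.102),("B2",B(401,394),.099),("S",A(393,79),.102),("B3",A(387,257),.099),("W4",A(377,455),.102),("plate outer",A(382,487),.057),("rail",B(463,150),.032),("rail",A(447,380),.032)]: print(n,rk(ray(w,[p],z)[0]))
E
```

```text
W1 [-4.3 82. ]
B2 [ 0.4 39.5]
S [-0.8 -2.4]
B3 [ -1.2 -41.5]
W4 [ -2.9 -86.4]
plate outer [   1.4 -112.7]
rail [19.5 99.7]
rail [ 20.4 -91.8]
```

Next I overlay the model circles (base, body top, cap top) for upright bottles at the expected positions, to check for leaning.

```bash
cat > ov.py <<'E'
import sys
from h import *; from go import wd
n=sys.argv[1]; w=pickle.load(open(n+".pkl","rb")); im=cv2.imread(f"pics/{n}.png"); im=cv2.resize(im,None,fx=4,fy=4,interpolation=cv2.INTER_CUBIC)
th=np.linspace(0,2*np.pi,60)
def circ(x,y,z,r,c):
    P=np.array([wd(x+r*np.cos(t),y+r*np.sin(t),z) for t in th]); p=(proj(w,P)+.5)*4-.5
    cv2.polylines(im,[p.round().astype(int)],True,c,1)
for x,y,r,h in eval(sys.argv[2]):
    circ(x,y,7,r,(255,0,0)); circ(x,y,61,r,(0,255,0)); circ(x,y,6+h,13,(0,0,255))
for k,y0 in (("p",0),("q",130)): cv2.imwrite(f"pics/{n}{k}.png",im[y0*4:y0*4+600,960:1760])
E
python3 ov.py w38 "[(-4,82,21.5,96),(-.5,39.5,21,93),(-1.2,-3,21.5,96),(-1.2,-45,21,93),(-2.9,-87.3,21.5,96)]"
```

```text
(no output)
```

View pics/w38q.png

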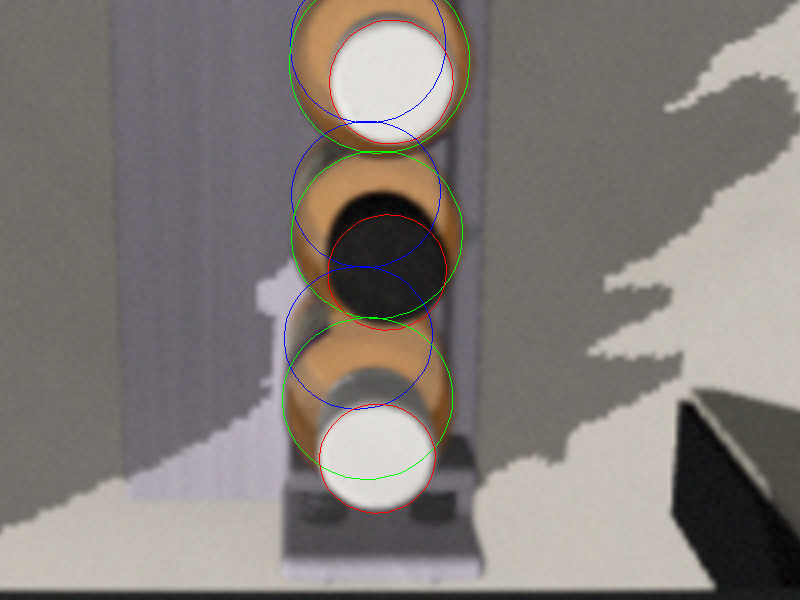

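View pics/w38p.png

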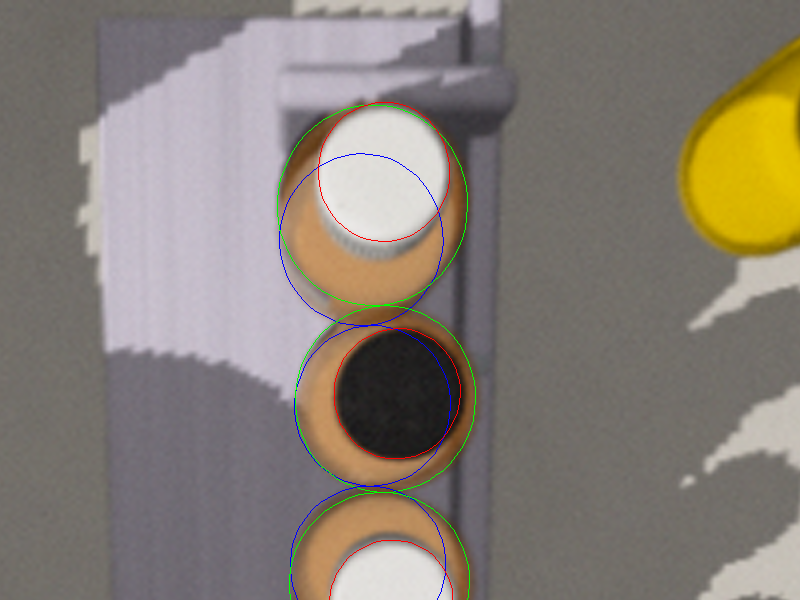

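The overlay matches upright bottles standing in line and in contact. B3's black cap only looked offset because its side merges with its top in the picture. The spare is home at the rail and the arm is clear, so I'm handing in.

```bash
python3 - <<'E'
from plant import ticket
print(ticket.close_job())
E
```

```text
the job is handed in; nothing more can be done
None
```

The lone amber bottle now stands in the middle of the row, against the back rail, with two bottles on either side. I handed the job in at about 45 s of the 72 s allowed.

**What I did**
1. I pushed the fixed-end pair to its wall, then the other pair to the sprung plate. Each time I gripped the inner bottle front and back, lifted it about 1 mm and slid it across.
2. I carried the lone bottle onto the apron and slid it in between the pairs to the rail. Wrist force peaked at about 7–8 N during this.
3. The bottle next to the plate was about 4 mm short of the rail, so I regripped it and set it in line.

**Last checks**
- Outlines of upright bottles, overlaid on the last wrist picture, match all five to about 1 mm.
- The bottles touch from the fixed wall to the plate. The lone bottle reads about 2.4 mm to the plate's side of the middle.
- The scene picture shows all five upright.
- The arm was clear of everything. I never went near the tip box, notebook or marker, but took no final picture to confirm they hadn't moved.

**What went less well**
- **Leaning bottles:** my first two tries at the fixed-end pair, a high light grip and then a closed-finger wedge, seem to have leaned the second bottle from the fixed end briefly. The wedge pressed with about 12 N before I backed off. It stood upright again each time I let go.
- **Second bottle from the plate:** after the insertion it looked slightly tilted. Part of that was its black cap being hard to read from above. It reads upright now, about 1 mm off its expected place.
- **Not quite at the rail:** the bottle beside the fixed end still stands about 2 mm off the rail, roughly as I found it. The bottle beside the plate is about 1 mm off.

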